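# Pack the stamp set into the green caddy

## Task

Stow the stamp set in the green caddy: first slide every stamp that is on the table upright into a well of the wooden box, one to a well and right down to its floor, then slide the loaded box by its handle into the caddy's bay until the spring catch clicks out behind it. Also slide the set square flat into the caddy's sleeve, short leg first, until it is fully home. Do not push the teapot pencil holder, the mug or the jar about.

Things in the scene. Friction and masses are not known exactly. Their poses are not given: they have to be found in the camera images.
- caddy: bright green caddy, fixed on the table (mm, own axes). +y is the way in; both openings face its -y side: at the origin the bay for the wooden box, to the -x side of it the flat sleeve for the set square. Behind them, y = 81 to 171, x = -175 to 61, a closed tub with white lid, 95 high. Origin: on the table, as bay_home
- bay_home (a point): middle of the bay, on the table, axes as the caddy's: box home = its origin and axes here. Side walls 34 high, inner faces x = +-48, y = -75 to 75, stop face y = 74.5. Lips 35 to 41 high reach in to x = +-42.5 over y = -35 to 75, so the box can enter only by sliding from the mouth, flared by 10 each side out to y = -98
- sleeve_home (a point): on the table, 122 to the -x side of bay_home, axes as the caddy's: set square home = its origin and axes here. Rails 11 high, inner faces x = +-42, y = 5 to 67, flared by 10 each side out to y = -15; roof over y = 22 to 67, underside 11, top 15 above the table; stop face y = 67
- catch (a joint): white spring catch in the bay's +x wall, metres: 0 = sprung out, up to 0.014 = pushed aside to +x. Tooth reaches in to x = 38, 4 to 30 high; square back at y = -75.5 (2.5 mm behind a box that is home; play 3 mm in all); 29 degree slippery ramp towards the mouth, y = -82 to -103. Spring 3 N, 7 N fully aside; the loaded box needs about 10 N of push
- catch_tooth (a point): inner top edge of the catch's tooth at its square back; moves with the catch
- tray: loose wooden box, 92 (x) x 146 (y) x 32 high, floor and walls 6 thick; four wells 38 (x) x 64 (y), 26 deep, centred at x = +-21, y = +-35. Tongue handle behind, on the middle line: 16 wide (x), y = -73 to -139, 4 to 48 high; pinch it across x near y = -117, clear of the mouth. Origin: centre of the box's underside; +y end enters the bay first. About 0.4 kg empty
- stamp1: hard silicone stamp standing on its printing face, all stamps alike: dark rubber block 34 (x) x 60 (y) x 20 high, carrying a wooden grip fin 14 (x) x 46 (y), from 20 to 62 above the table. Origin: centre of the underside. 0.09 kg. Absent in some runs.
- stamp2: hard silicone stamp standing on its printing face, all stamps alike: dark rubber block 34 (x) x 60 (y) x 20 high, carrying a wooden grip fin 14 (x) x 46 (y), from 20 to 62 above the table. Origin: centre of the underside. 0.09 kg. Absent in some runs.
- stamp3: hard silicone stamp standing on its printing face, all stamps alike: dark rubber block 34 (x) x 60 (y) x 20 high, carrying a wooden grip fin 14 (x) x 46 (y), from 20 to 62 above the table. Origin: centre of the underside. 0.09 kg. Absent in some runs.
- stamp4: hard silicone stamp standing on its printing face, all stamps alike: dark rubber block 34 (x) x 60 (y) x 20 high, carrying a wooden grip fin 14 (x) x 46 (y), from 20 to 62 above the table. Origin: centre of the underside. 0.09 kg. Absent in some runs.
- set_square: flat blue plastic set square, open right triangle, 80 (x) x 130 (y) x 6 thick, loose, lying flat, 0.07 kg. Origin: centre of that rectangle, underside. Right angle at x = 40, y = 65; short leg along the +y end enters the sleeve first; long leg along x = 40. Upright grip fin 14 (x) x 44 (y), up to 46 high, centred at x = 26, y = -25
- teapot_holder: bystander: white teapot-shaped ceramic pencil holder, 96 across, 85 high (pencils to 150); origin centre of its underside
- mug: bystander: blue mug, 78 across, 90 high; origin centre of underside
- glue_jar: bystander: amber jar with white cap, 64 across, 85 high; origin centre of underside

How it is judged:
By the outcome, as a careful person would: the job done as asked, in the order asked, and still so for the second after the job is handed in, with the robot touching nothing.
Of stamp1, stamp2, stamp3, stamp4 only 2 to 4 are there at a start; the rules pass over those that are not, and their reading is None.
At some moment in a run one of stamp1, stamp2, stamp3, stamp4, set_square may be knocked a few centimetres aside while the robot is not near it.
It also fails if it takes over 210 s, if anything falls off the work surface, if the arm or the gripper's body presses on something with over 40 N, if the wrist force passes 120 N, or if a joint passes its speed limit or range.

## Robot

A 6-joint arm with a two-finger parallel gripper is mounted at the origin on the work surface. World frame = base frame: x ahead of the robot, y to its left, z up, the work surface at z = 0. Lengths are in m, angles in rad, forces in N, time in s.
With the tool pointing down it reaches from about 0.325 to 0.9 m from the base axis. Payload 3.5 kg.
Tool frame: the origin (TCP) lies at the very end of the fingers, on their centre line; the grasp point (between the pads) lies 19 mm behind it; y points along the fingers, z is the direction in which the jaws open and shut, and the axes are right-handed (so a half turn about y gives the same grasp; the last joint's range is limited). The gripper opens to 85 mm and grips with 20 to 120 N. Pads are 22 mm wide; open, the fingers measure 114 mm over their backs; the gripper's body (76 mm by 85 mm) begins 54 mm behind the grasp point. The pads swing forward as they close: fully open they stand 13 mm farther back than shut.
Start: joints at [-0.103, 0.276, -0.026, 1.268, 0, 1.467], TCP at [0.625, -0, 0.193] pointing down, gripper open.
Joint ranges: [-3.12, 3.12], [-0.85, 1.88], [-1.08, 1.24], [-1.95, 2.15], [-1.57, 1.53], [-3.14, 3.14]. Speed limits (rad/s): [2.57, 2.57, 3.14, 3.14, 3.14, 3.14].

## Interface

Orientations are given as a rotation vector (axis times angle).
In Python, from cell import * gives the robot as it stands. The module is installed in compiled form; this text tells all that it offers.
- The arm moves only by the shell command python3 -m handwheel 'ROWS' [FORCE]. ROWS is JSON, one flat list of numbers, 7 for each row, row after row: the opening, from 0 (shut) to 1 (fully open), then the shift along the world's x, y, z in cm, then the turn, a rotation vector about the world's x, y, z in rad. In form: [claw, tx, ty, tz, wx, wy, wz, claw, tx, ty, tz, wx, wy, wz, ...]. A call has 1 to 12 rows; each row shifts and turns the commanded pose from where the row before left it; what a row does not reach is not made up. A row lasts 1/10 s, in which the tool goes at most 50 mm and 8.59 degrees, less where a joint would pass 70% of its speed; a pose out of reach is approached as far as the arm can. A call is refused whole if a number of a shift passes 5 or a number of a turn 0.15, either way. A call with a gripper value outside its range is refused whole. The fingers move at their own pace and stop on an object; FORCE is the grip in N (left out, the last holds). Time passes only in rows, so rows that do not move let the fingers close. It gives the time, the measured TCP pose, the force and the opening at its end, in the units of the state.
- sense(): the state, without advancing time (a new reading comes with each control period).
- read_camera(name): name is "scene" or "side" or "wrist"; returns a dict with "frame" (420x560x3 uint8, blue, green, red), "range_z" (420x560 float32, m along the optical axis (not along the pixel's ray), 0 where there is no reading), "mtx" (3x3 intrinsics, pixels), "view" (4x4, takes a point from world to camera coordinates). Camera axes: x right, y up, looking along -z (the intrinsics and any distortion apply to the point x, -y, -z); pixel columns grow to the right and rows downward; lengths in m; the calibration is good to about 2 mm. A picture is of the moment at which its call begins.
- hand_in(): hands the job in, once; it reports no verdict.
The state is a dict: "time": time; "q": joint angles; "dq": joint speeds; "joint_efforts": joint torques, N m; "eef_pos": TCP position; "tool_rot": TCP orientation; "ft_force": force on the tool from outside, world axes, zero at the start; "ft_torque": the same for the moment, N m; "opening": finger opening in m.
Only numpy, scipy, OpenCV 4.12 (cv2) and the standard library are available. Lean on these libraries where they do the work, as an engineer would, in place of code of your own. Each camera call takes 0.05 s, during which the arm holds its last target.

## Working session

There is one attempt and no reset: what is moved stays moved. The work goes in short steps, Python scripts to look and compute and a shell command to move; the robot and the scene stay as the last step left them, time stands still between calls to the robot, and variables do not carry over. Pictures are saved under pics/ and viewed, and the job is handed in when it is done.

```bash
mkdir -p pics; ls; python3 - <<'E'
from cell import *
import cv2,numpy as np
s=sense()
for k in s: print(k,np.round(s[k],3))
for n in ["scene","side","wrist"]:
    c=read_camera(n); cv2.imwrite(f"pics/{n}0.png",c["frame"]); np.savez(f"{n}0.npz",**c)
    print(n,np.round(c["mtx"],1).tolist(),np.round(c["view"],3).tolist(), c.keys())
E
```

```text
pics
time 0.0
q [-0.103  0.277 -0.028  1.268  0.     1.467]
dq [ 0.001  0.001  0.002  0.    -0.    -0.001]
joint_efforts [-1.0000e-03 -4.4551e+01  2.9520e+01  1.6000e-02 -0.0000e+00 -0.0000e+00]
eef_pos [0.624 0.    0.192]
tool_rot [-1.211  1.211 -1.208]
ft_force [-0.474  1.026  0.697]
ft_torque [0.025 0.028 0.009]
opening 0.086
scene [[405.9, 0.0, 277.9], [0.0, 405.9, 209.4], [0.0, 0.0, 1.0]] [[0.033, 0.999, 0.022, 0.039], [-0.63, 0.004, 0.777, 0.342], [0.776, -0.039, 0.629, -1.453], [0.0, 0.0, 0.0, 1.0]] dict_keys(['frame', 'range_z', 'mtx', 'view'])
side [[416.8, 0.0, 286.4], [0.0, 416.8, 212.9], [0.0, 0.0, 1.0]] [[0.782, -0.623, 0.008, -0.503], [0.304, 0.394, 0.867, -0.227], [-0.544, -0.676, 0.497, -0.605], [0.0, 0.0, 0.0, 1.0]] dict_keys(['frame', 'range_z', 'mtx', 'view'])
wrist [[332.0, 0.0, 278.2], [0.0, 332.0, 209.3], [0.0, 0.0, 1.0]] [[1.0, 0.0, -0.001, -0.623], [-0.0, 0.947, -0.321, 0.041], [0.001, 0.321, 0.947, -0.38], [0.0, 0.0, 0.0, 1.0]] dict_keys(['frame', 'range_z', 'mtx', 'view'])
```

View pics/scene0.png

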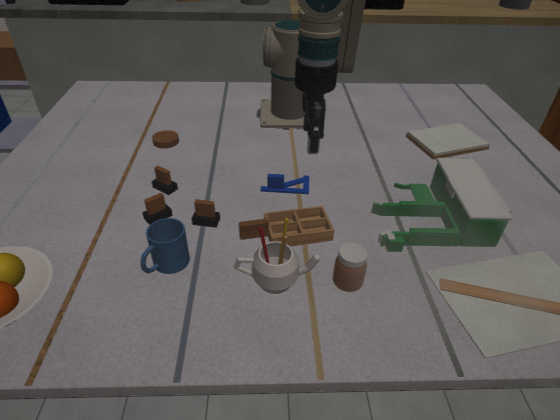

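View pics/side0.png

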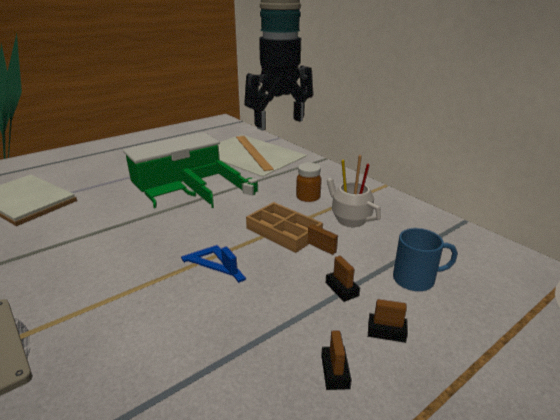

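View pics/wrist0.png

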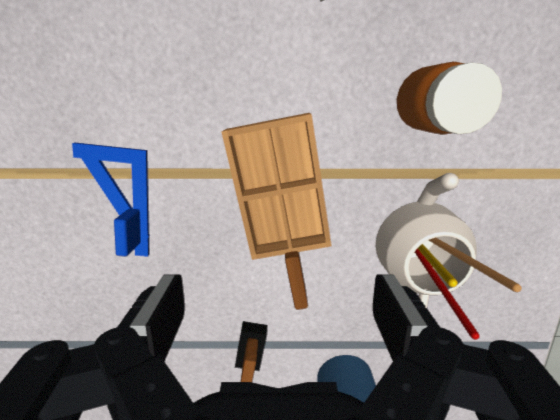

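```bash
cat > h.py <<'E'
import numpy as np,cv2
from scipy.spatial.transform import Rotation as R
def load(n): 
    return dict(np.load(n))
def pts(c):
    z=c["range_z"];m=c["mtx"];V=c["view"]
    v,u=np.indices(z.shape)
    p=np.stack([(u-m[0,2])/m[0,0]*z,-(v-m[1,2])/m[1,1]*z,-z],-1)
    return (p-V[:3,3])@V[:3,:3]
def ray(c,u,v,h):
    m=c["mtx"];V=c["view"]
    d=np.array([(u-m[0,2])/m[0,0],-(v-m[1,2])/m[1,1],-1])@V[:3,:3]
    o=-V[:3,3]@V[:3,:3]
    return o+d*(h-o[2])/d[2]
def proj(c,P):
    m=c["mtx"];V=c["view"];p=V[:3,:3]@np.asarray(P)+V[:3,3]
    return np.array([m[0,2]+m[0,0]*p[0]/-p[2], m[1,2]+m[1,1]*p[1]/p[2]]) if 0 else np.array([m[0,2]+m[0,0]*p[0]/-p[2], m[1,2]-m[1,1]*p[1]/-p[2]])
def hsv(c): return cv2.cvtColor(c["frame"],cv2.COLOR_BGR2HSV)
def mask(c,lo,hi): return cv2.inRange(hsv(c),np.array(lo),np.array(hi))
GREEN=((45,80,30),(85,255,255)); BLUE=((110,150,40),(130,255,255)); WOOD=((5,90,50),(22,255,255))
def comps(mk,amin=30):
    n,l,st,ce=cv2.connectedComponentsWithStats(mk)
    return [(l==i) for i in range(1,n) if st[i,4]>=amin]
def rect(xy):
    (cx,cy),(w,h),a=cv2.minAreaRect((xy*1000).astype(np.float32)); return cx,cy,w,h,a
E
python3 - <<'E'
from h import *
for n in ["scene0.npz","side0.npz","wrist0.npz"]:
    c=load(n);P=pts(c)
    for nm,col in [("G",GREEN),("B",BLUE),("W",WOOD)]:
        for k in comps(mask(c,*col),40):
            k=k&(c["range_z"]>0)
            if k.sum()<40: continue
            q=P[k]; v,u=np.where(k)
            print(n,nm,k.sum(),"px",int(u.mean()),int(v.mean()),"med",np.round(np.median(q,0),3),"z5/95",np.round(np.percentile(q[:,2],[2,98]),3),"rect",np.round(rect(q[:,:2]),1))
    z=P[...,2][c["range_z"]>0]; print("tablez",np.median(z))
E
```

```text
scene0.npz G 740 px 412 199 med [0.562 0.3   0.016] z5/95 [0.005 0.042] rect [5.098e+02 2.688e+02 1.347e+02 1.751e+02 1.000e-01]
scene0.npz G 232 px 435 228 med [0.668 0.299 0.041] z5/95 [0.032 0.043] rect [650.8 316.   75.7 152.   36.6]
scene0.npz G 246 px 488 225 med [0.683 0.404 0.069] z5/95 [0.038 0.082] rect [683.2 394.3  73.4   6.7  89.2]
scene0.npz G 121 px 400 236 med [0.676 0.213 0.031] z5/95 [0.019 0.035] rect [681.2 212.   53.1  32.   87.8]
scene0.npz B 154 px 3 117 med [-1.038 -1.703 -0.539] z5/95 [-0.585 -0.456] rect [-1024.5 -1702.6   139.6    24.8     3.7]
scene0.npz B 471 px 286 184 med [ 0.459 -0.035  0.006] z5/95 [0.003 0.046] rect [433.8 -34.5 126.7  81.6  84.8]
scene0.npz W 42 px 190 0 med [-0.828 -0.442  0.189] z5/95 [0.185 0.195] rect [-825.4 -437.7   36.2  109.5    8.8]
scene0.npz W 104 px 295 9 med [-0.71   0.059  0.184] z5/95 [0.163 0.484] rect [-120.3   25.5   38.6 1565.3   86.6]
scene0.npz W 4041 px 466 12 med [-0.683  0.884  0.184] z5/95 [0.153 0.187] rect [-786.6  908.5  371.  1111.6    4. ]
scene0.npz W 851 px 9 59 med [-0.812 -1.408 -0.105] z5/95 [-0.19
[... 4264 characters left out ...]
7 med [ 0.632 -0.002  0.006] z5/95 [-0.001  0.048] rect [7.080e+02 6.000e-01 4.243e+02 2.150e+02 2.610e+01]
wrist0.npz W 806 px 44 173 med [ 0.356  0.001 -0.   ] z5/95 [-0.002  0.002] rect [356.7   1.1 105.7  10.    0. ]
wrist0.npz W 185 px 120 172 med [0.442 0.001 0.   ] z5/95 [-0.001  0.002] rect [441.7   1.1   9.7  25.7  89.8]
wrist0.npz W 709 px 477 265 med [ 0.799 -0.057  0.112] z5/95 [0.047 0.153] rect [808.5 -63.5  19.1  36.9  63.4]
wrist0.npz W 74 px 427 260 med [ 0.762 -0.059  0.076] z5/95 [0.028 0.135] rect [780.2 -79.    3.2  74.5  42.9]
wrist0.npz W 507 px 249 360 med [ 0.589 -0.212  0.057] z5/95 [0.024 0.062] rect [ 602.5 -126.4  275.2   14.7   81.3]
tablez 0.0001678973710154617
```

```bash
python3 - <<'E'
from h import *
c=load("wrist0.npz");P=pts(c);m=mask(c,*WOOD)>0
box=(P[...,0]>.5)&(P[...,0]<.72)&(P[...,1]>-.18)&(P[...,1]<.12)
k=m&box&(P[...,2]>.028)&(P[...,2]<.036)
k=cv2.morphologyEx(k.astype(np.uint8),cv2.MORPH_OPEN,np.ones((2,2)))>0
print("tray rim",np.round(rect(P[k][:,:2]),1), k.sum())
k=m&box&(P[...,2]>.042)&(P[...,2]<.052); print("handle",np.round(rect(P[k][:,:2]),1),k.sum())
for n in ["wrist0.npz","scene0.npz","side0.npz"]:
    c=load(n);P=pts(c)
    if 1:
        b=mask(c,(105,100,30),(130,255,255))>0
        bx=(P[...,0]>.38)&(P[...,0]<.52)&(P[...,1]>-.13)&(P[...,1]<.06)
        k=b&bx&(P[...,2]<.012);print(n,"sq flat",np.round(rect(P[k][:,:2]),1),k.sum())
        k=b&bx&(P[...,2]>.041);print(n,"sq fin",np.round(rect(P[k][:,:2]),1),k.sum())
        w=mask(c,*WOOD)>0
        for s in [(.452,-.357),(.570,-.353),(.587,-.233)]:
            k=w&(np.hypot(P[...,0]-s[0],P[...,1]-s[1])<.045)&(P[...,2]>.054)&(P[...,2]<.07)
            if k.sum()>20: print(n,"fin",np.round(rect(P[k][:,:2]),1),k.sum(),np.median(P[k][:,2]))
        g=mask(c,*GREEN)>0
        for lo,hi in [(.030,.038),(.038,.045)]:
            k=g&(P[...,2]>lo)&(P[...,2]<hi)&(P[...,1]<.6)
            if k.sum()>20: print("green",lo,k.sum(),np.round(rect(P[k][:,:2]),1))
E
```

```text
tray rim [626.1  -9.9  95.  184.7  10.2] 3269
handle [ 643.8 -114.1   15.5   66.3   10.4] 723
wrist0.npz sq flat [428.6 -32.4 130.8  84.5  84.1] 3198
wrist0.npz sq fin [454.  -59.3  43.1  14.4  84.9] 502
wrist0.npz fin [ 587.5 -225.6   34.2   13.3   79.4] 278 0.06099367573010572
scene0.npz sq flat [427.3 -33.9 126.7  95.5  84.8] 408
scene0.npz sq fin [457.4 -61.5  17.7  39.7   2.5] 66
scene0.npz fin [ 451.9 -356.8   44.1   14.9   54.4] 75 0.061021392967379476
scene0.npz fin [ 571.3 -353.6   14.7   43.9   39.4] 103 0.060698978789890605
scene0.npz fin [ 588.1 -232.9   41.7   16.7   80.6] 104 0.06032320245368959
green 0.03 204 [627.4 306.6 242.2 140.9  89.6]
green 0.038 379 [621.4 336.8 198.2 120.1  87.6]
side0.npz sq flat [429.3 -34.7 130.5  79.8  83.7] 643
side0.npz sq fin [451.4 -63.8  43.2  11.9  82.4] 109
side0.npz fin [ 446.3 -359.    43.9   13.3   53.7] 289 0.06259292986128669
side0.npz fin [ 566.1 -353.9   13.8   44.5   38.6] 272 0.061966333655778694
side0.npz fin [ 584.4 -234.7   45.1   12.6   79.7] 172 0.06232186191427733
green 0.03 427 [579.5 317.7 183.3 342.6  29.9]
green 0.038 463 [560.5 318.9 150.6 293.3  69.8]
```

```bash
python3 -m handwheel '[1,0,3,3,0,0,0, 1,0,5,0,0,0,0, 1,-1,5,0,0,0,0, 1,-1,5,0,0,0,0, 1,-1,4,0,0,0,0, 1,0,0,0,0,0,0, 1,0,0,0,0,0,0, 1,0,0,0,0,0,0]'; python3 - <<'E'
from cell import *
import cv2,numpy as np
c=read_camera("wrist"); cv2.imwrite("pics/wrist1.png",c["frame"]); np.savez("wrist1.npz",**c)
E
```

```text
time: 0.95
eef_pos: [0.5954, 0.2173, 0.2226]
tool_rot: [-1.21, 1.21, -1.21]
ft_force: [-0.3, -0.3, -0.4]
opening: 0.0848
```

View pics/wrist1.png

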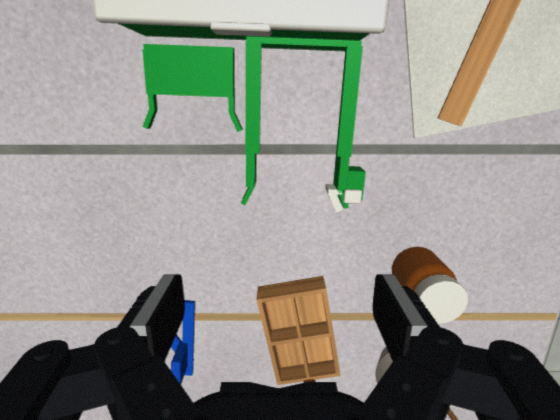

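```bash
python3 - <<'E'
from h import *
c=load("wrist1.npz");P=pts(c);g=mask(c,*GREEN)>0
k=g&(P[...,2]>.037)&(P[...,2]<.045)
L=cv2.connectedComponentsWithStats(k.astype(np.uint8))
for i in range(1,L[0]):
    q=P[L[1]==i]
    if len(q)>60: print("lip",len(q),np.round(rect(q[:,:2]),1),np.median(q[:,2]))
k=g&(P[...,2]>.012)&(P[...,2]<.019)
L=cv2.connectedComponentsWithStats(k.astype(np.uint8))
for i in range(1,L[0]):
    q=P[L[1]==i]
    if len(q)>60: print("roof",len(q),np.round(rect(q[:,:2]),1),np.median(q[:,2]))
# corner pixels onto planes : roof top 15mm
for uv in [(144,44),(233,48),(233,96),(145,92)]: print("roofcorner",ray(c,*uv,.015)*1000)
for uv in [(260,48),(348,48),(337,156),(259,150)]: print("lip inner",ray(c,*uv,.041)*1000)
for uv in [(96,20),(386,30)]: print("lid front bottom?",ray(c,*uv,.095)*1000)
k=(hsv(c)[...,1]<60)&(P[...,2]>.085)&(P[...,2]<.105)&(P[...,1]>.3)
print("lid",np.round(rect(P[k][:,:2]),1))
q=P[k]; 
# front edge of lid: per x-bin min y
xs=q[:,0];e=[(x,np.percentile(q[abs(xs-x)<.003,1],1)) for x in np.arange(.46,.66,.01)]
e=np.array(e);print(np.round(e*1000,0).tolist()); print(np.polyfit(e[:,0],e[:,1],1))
E
```

```text
lip 116 [493.5 361.2   0.5  77.1  88. ] 0.04114653786220664
lip 135 [6.319e+02 3.563e+02 6.000e-01 8.820e+01 8.800e+01] 0.041132432067484334
lip 1616 [568.5 297.4 110.   14.9  87.9] 0.040721965951187364
lip 1676 [668.5 294.  110.1  16.   88.4] 0.0407736213777226
roof 3968 [497.5 325.5  46.7  96.7  88. ] 0.014748174001718694
roofcorner [453.08608333 353.58435845  15.        ]
roofcorner [546.93002206 349.69539731  15.        ]
roofcorner [544.79259474 301.53854657  15.        ]
roofcorner [447.94851793 305.77595719  15.        ]
lip inner [576.83559026 346.40435781  41.        ]
lip inner [663.88641713 346.35012295  41.        ]
lip inner [659.02545765 239.36556951  41.        ]
lip inner [573.9157528  245.95246575  41.        ]
lid front bottom? [445.16334871 360.54037302  95.        ]
lid front bottom? [684.16056968 353.06325261  95.        ]
lid [564.6 363.9  23.9 241.2  89.6]
[[460.0, 359.0], [470.0, 359.0], [480.0, 359.0], [490.0, 358.0], [500.0, 358.0], [510.0, 358.0], [520.0, 357.0], [530.0, 357.0], [540.0, 353.0], [550.0, 353.0], [560.0, 353.0], [570.0, 352.0], [580.0, 352.0], [590.0, 353.0], [600.0, 354.0], [610.0, 354.0], [620.0, 354.0], [630.0, 354.0], [640.0, 353.0], [650.0, 353.0]]
[-0.03743233  0.37595378]
```

```bash
python3 -m handwheel '[1,0,-4.5,1,0,0,0, 1,-1,-4.5,1,0,0,0, 1,-1,-4.5,0,0,0,0, 1,-1,-4.5,0,0,0,0, 1,-1,-4.5,0,0,0,0, 1,-1,-4.5,0,0,0,0, 1,-1,-4.5,0,0,0,0, 1,-1,-4.5,0,0,0,0, 1,0,-4.5,0,0,0,0, 1,0,-4.5,0,0,0,0, 1,0,0,0,0,0,0, 1,0,0,0,0,0,0]'; python3 - <<'E'
from cell import *
import cv2,numpy as np
c=read_camera("wrist"); cv2.imwrite("pics/wrist2.png",c["frame"]); np.savez("wrist2.npz",**c)
from h import *
P=pts(c);w=mask(c,*WOOD)>0
k=w&(P[...,2]>.052)&(P[...,2]<.07)
for q in comps(k.astype(np.uint8)):
    print("fin",q.sum(),np.round(rect(P[q][:,:2]),1),np.median(P[q][:,2]))
E
```

```text
time: 2.2
eef_pos: [0.5245, -0.2339, 0.2427]
tool_rot: [-1.207, 1.213, -1.212]
ft_force: [0.4, 0.9, 0.3]
opening: 0.0855
fin 33 [791.3 -64.4   2.5   5.   54.7] 0.05544488218896809
fin 526 [ 586.4 -232.1   45.1   14.    79.1] 0.061342386355337716
fin 411 [ 568.2 -350.8   13.4   44.5   39.4] 0.0610658818175031
fin 398 [ 448.7 -355.6   44.9   13.8   54. ] 0.06117223562303507
```

View pics/wrist2.png

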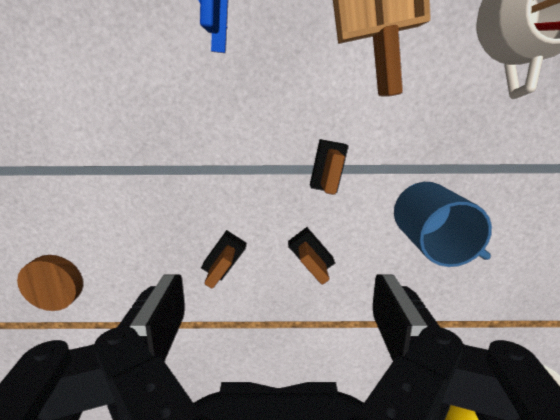

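```bash
python3 -m handwheel '[0.7,3.2,0.1,-4,0,0,-0.1, 0.7,3,0.05,-4,0,0,-0.09, 0.7,0,0,-4,0,0,0, 0.7,0,0,-4,0,0,0, 0.7,0,0,-3,0,0,0, 0.7,0,0,-1.9,0,0,0, 0.7,0,0,0,0,0,0, 0.7,0,0,0,0,0,0]' 40; python3 - <<'E'
from cell import *
import cv2,numpy as np
c=read_camera("wrist"); cv2.imwrite("pics/wrist3.png",c["frame"])
E
```

```text
time: 3.05
eef_pos: [0.5867, -0.2294, 0.0352]
tool_rot: [-1.114, 1.347, -1.346]
ft_force: [-0.6, 0.3, 0.4]
opening: 0.0598
```

View pics/wrist3.png

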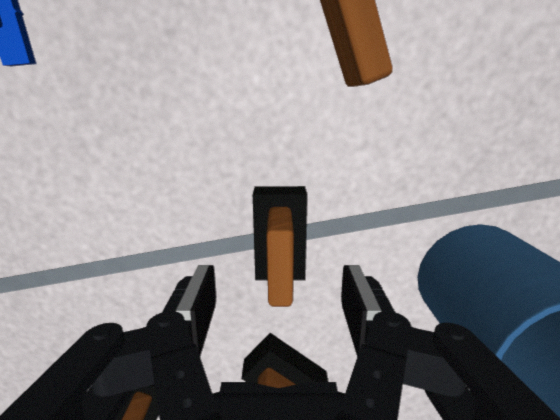

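```bash
python3 -m handwheel '[0,0,0,0,0,0,0, 0,0,0,0,0,0,0, 0,0,0,0,0,0,0, 0,0,0,0,0,0,0, 0,0,0,0,0,0,0, 0,0,0,0.5,0,0,0, 0,0,0,2,0,0,0, 0,0,0,4,0,0,0, 0,0,0,4,0,0,0, 0,0,0,0,0,0,0]' 40; python3 - <<'E'
from cell import *
import cv2,numpy as np
from h import *
s=sense();c=read_camera("wrist"); cv2.imwrite("pics/wrist4.png",c["frame"]); np.savez("wrist4.npz",**c)
Rt=R.from_rotvec(s["tool_rot"]).as_matrix()
P=pts(c); T=(P-s["eef_pos"])@Rt
w=mask(c,*WOOD)>0
k=w&(P[...,2]>.1)
for q in comps(k.astype(np.uint8),100):
    t=T[q];print(q.sum(),np.round(np.percentile(t,[1,50,99],axis=0)*1000,1).tolist())
dark=(hsv(c)[...,2]<60)&(T[...,1]>-.01)&(T[...,1]<.04)&(abs(T[...,2])<.03)&(abs(T[...,0])<.06)
t=T[dark];print(dark.sum(),np.round(np.percentile(t,[1,50,99],axis=0)*1000,1).tolist())
top=t[(t[:,1]<.02)]; print("rect xz",np.round(rect(top[:,[2,0]]),1),np.median(top[:,1]))
E
```

```text
time: 4.1
eef_pos: [0.5913, -0.2329, 0.1474]
tool_rot: [-1.108, 1.336, -1.357]
ft_force: [1.1, 0.2, 0.8]
opening: -0.0Traceback (most recent call last):
  File "<stdin>", line 12, in <module>
    return _quantile_unchecked(
        a, q, axis, out, overwrite_input, method, keepdims, weights)
    return _ureduce(a,
                    func=_quantile_ureduce_func,
    ...<5 lines>...
                    overwrite_input=overwrite_input,
                    method=method)
    r = func(a, **kwargs)
    result = _quantile(arr,
                       quantiles=q,
    ...<2 lines>...
                       out=out,
                       weights=wgt)
    slices_having_nans = np.isnan(arr[-1, ...])
                                  ~~~^^^^^^^^^
IndexError: index -1 is out of bounds for axis 0 with size 0
```

View pics/wrist4.png

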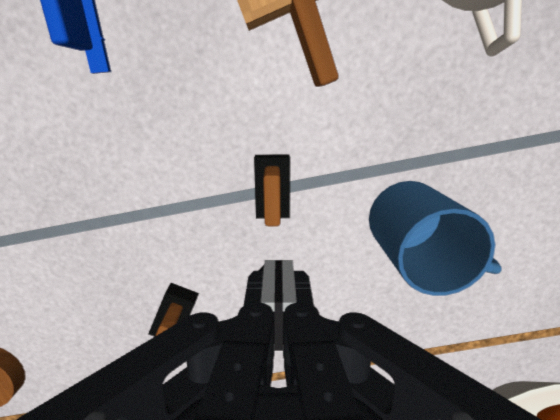

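```bash
python3 - <<'E'
from cell import *
from h import *
s=sense()
for n in ["wrist","scene"]:
    c=read_camera(n); P=pts(c);w=mask(c,*WOOD)>0
    print(n,"tcp px",proj(c,s["eef_pos"]), s["eef_pos"])
    k=w&(P[...,2]>.052)&(P[...,2]<.07)
    for q in comps(k.astype(np.uint8)):
        v,u=np.where(q);print("fin",q.sum(),np.round(rect(P[q][:,:2]),1),u.mean(),v.mean())
    cv2.imwrite(f"pics/{n}5.png",c["frame"])
E
```

```text
wrist tcp px [279.65297102 244.39790802] [ 0.58962539 -0.23202603  0.1444102 ]
fin 840 [ 586.1 -231.7   44.8   13.2   79.1] 274.4761904761905 200.75357142857143
fin 59 [ 456.3 -337.5   12.1    4.7   13.7] 164.84745762711864 327.1525423728813
scene tcp px [200.75391903 172.34893027] [ 0.58962539 -0.23202603  0.1444102 ]
fin 84 [ 450.4 -359.1   46.6   14.8   50.4] 161.51190476190476 170.54761904761904
fin 115 [ 570.9 -353.5   14.9   44.8   39. ] 153.84347826086957 198.55652173913043
fin 117 [ 589.2 -233.1   42.9   15.3   79.4] 203.9059829059829 203.23931623931625
fin 146 [796.   64.8  52.7  19.6  43.8] 344.86301369863014 268.2671232876712
fin 194 [ 872.5 -540.9   13.5   52.8   84.7] 9.376288659793815 304.47938144329896
```

View pics/scene5.png

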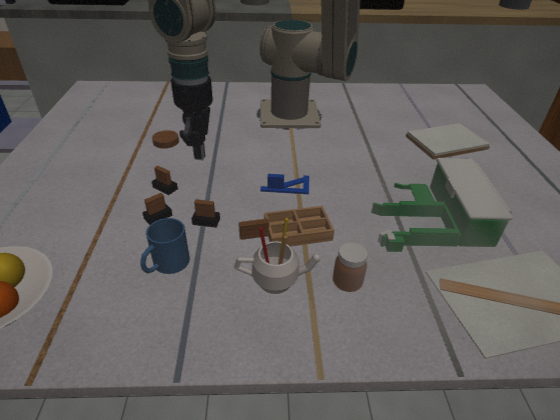

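```bash
python3 -m handwheel '[0.5,-0.3,0,0,0,0,0, 0.5,0,0,0,0,0,0, 0.5,0,0,0,0,0,0, 0.5,0,0,-3,0,0,0, 0.5,0,0,-3,0,0,0, 0.5,0,0,-3,0,0,0, 0.5,0,0,-2,0,0,0, 0.5,0,0,0,0,0,0, 0.5,0,0,0,0,0,0]' 40;  python3 -m handwheel '[0,0,0,0,0,0,0, 0,0,0,0,0,0,0, 0,0,0,0,0,0,0, 0,0,0,0,0,0,0, 0,0,0,0,0,0,0, 0,0,0,0,0,0,0, 0,0,0,0,0,0,0, 0,0,0,0,0,0,0]' 40
```

```text
time: 5.15
eef_pos: [0.5832, -0.2303, 0.0295]
tool_rot: [-1.114, 1.349, -1.347]
ft_force: [0.1, -0.5, 0.9]
opening: 0.0425
time: 5.95
eef_pos: [0.5836, -0.2305, 0.0298]
tool_rot: [-1.113, 1.348, -1.348]
ft_force: [-0.0, 0.5, 0.3]
opening: 0.0
```

```bash
python3 - <<'E'
from cell import *
from h import *
s=sense();print(s["eef_pos"])
a=[]
for n in ["wrist","side"]:
    c=read_camera(n);a.append(c["frame"]);np.savez(f"{n}6.npz",**c);print(proj(c,s["eef_pos"]))
cv2.imwrite("pics/w6.png",a[0]);cv2.imwrite("pics/s6.png",cv2.resize(a[1][200:420,220:500],None,fx=2.5,fy=2.5))
E
```

```text
[ 0.58355212 -0.2304751   0.02980185]
[279.66145164 244.46800663]
[340.39329118 276.38205233]
```

View pics/w6.png

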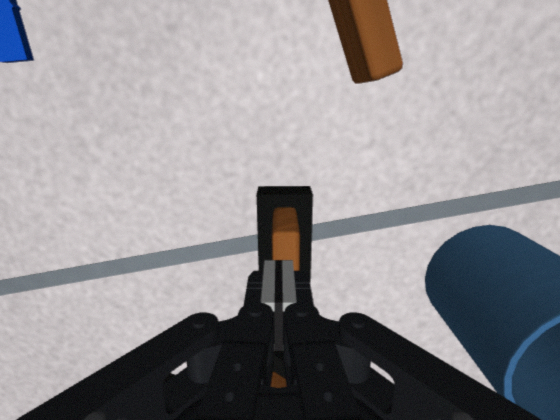

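View pics/s6.png

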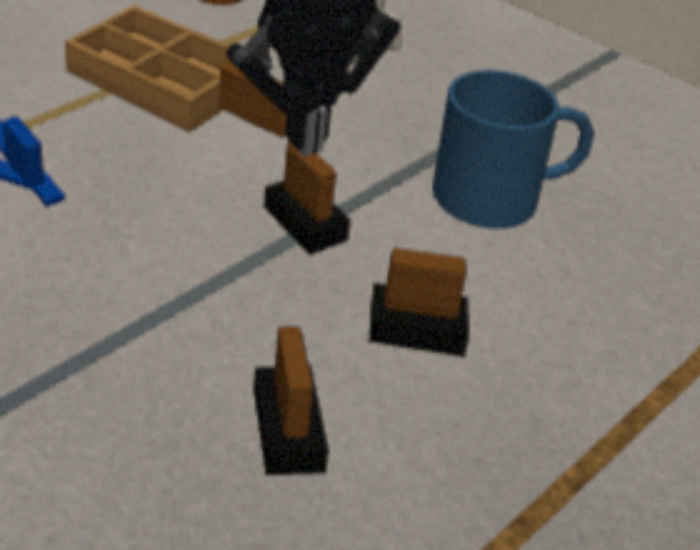

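```bash
python3 - <<'E'
from h import *
c=load("wrist6.npz");P=pts(c)
for v in range(256,300,4): print(v,[np.round(P[v,u],4).tolist() for u in (272,285)])
c=load("side6.npz");P=pts(c)
for v in range(250,270,2): print(v,[np.round(P[v,u],4).tolist() for u in (340,344,348)])
E
```

```text
256 [[0.5765, -0.2417, 0.0205], [0.5876, -0.2228, 0.0614]]
260 [[0.582, -0.2187, 0.0715], [0.5879, -0.2199, 0.0713]]
264 [[0.5823, -0.2177, 0.0773], [0.5878, -0.2199, 0.0753]]
268 [[0.5823, -0.2179, 0.0806], [0.5878, -0.2195, 0.0796]]
272 [[0.5821, -0.2188, 0.0825], [0.5877, -0.2199, 0.0824]]
276 [[0.5823, -0.2186, 0.0864], [0.5876, -0.2197, 0.0862]]
280 [[0.5823, -0.2186, 0.0896], [0.5877, -0.2192, 0.0903]]
284 [[0.5824, -0.2183, 0.0933], [0.5875, -0.2199, 0.0922]]
288 [[0.5824, -0.2186, 0.0957], [0.5875, -0.2194, 0.0959]]
292 [[0.5825, -0.2183, 0.099], [0.5875, -0.2194, 0.0988]]
296 [[0.5825, -0.2186, 0.1013], [0.5874, -0.2194, 0.1016]]
250 [[0.5716, -0.2348, 0.0952], [0.5744, -0.2413, 0.0975], [0.5844, -0.2414, 0.0933]]
252 [[0.5719, -0.2349, 0.0909], [0.5749, -0.2413, 0.0932], [0.5829, -0.2432, 0.0908]]
254 [[0.5709, -0.2363, 0.088], [0.5766, -0.2401, 0.0876], [0.5856, -0.2413, 0.0844]]
256 [[0.5719, -0.2358, 0.0831], [0.5766, -0.2406, 0.0837], [0.5849, -0.2423, 0.081]]
258 [[0.5719, -0.2361, 0.079], [0.5768, -0.2409, 0.0796], [0.5864, -0.2415, 0.0757]]
260 [[0.5767, -0.2322, 0.0703], [0.578, -0.2402, 0.0744], [0.6592, -0.1791, 0.0024]]
262 [[0.5808, -0.2289, 0.0622], [0.5861, -0.2335, 0.0625], [0.5919, -0.2377, 0.0623]]
264 [[0.5807, -0.2295, 0.0582], [0.5812, -0.2383, 0.0632], [0.5869, -0.2424, 0.063]]
266 [[0.5802, -0.2303, 0.0546], [0.578, -0.2415, 0.0623], [0.583, -0.2462, 0.0627]]
268 [[0.5788, -0.232, 0.0518], [0.5787, -0.2414, 0.0575], [0.5769, -0.2519, 0.0647]]
```

```bash
python3 - <<'E'
from h import *
c=load("wrist0.npz");P=pts(c)
for v in range(276,330,6): print(v,[np.round(P[v,u],4).tolist() for u in (170,178,385)])
E
```

```text
276 [[0.5781, 0.0122, 0.2494], [0.5809, 0.0113, 0.2479], [0.6686, 0.0119, 0.2488]]
282 [[0.579, 0.0113, 0.2528], [0.5808, 0.0087, 0.2485], [0.6676, 0.0111, 0.2523]]
288 [[0.5806, 0.0117, 0.2579], [0.5808, 0.0063, 0.2493], [0.6666, 0.0105, 0.2559]]
294 [[0.5812, 0.0104, 0.2602], [0.5808, 0.0039, 0.2501], [0.6667, 0.0082, 0.2566]]
300 [[0.5809, 0.0076, 0.26], [0.5812, 0.0022, 0.252], [0.6666, 0.006, 0.2575]]
306 [[0.5808, 0.0052, 0.2605], [0.581, -0.0006, 0.2523], [0.6662, 0.0044, 0.2593]]
312 [[0.5809, 0.0032, 0.2617], [0.5809, -0.0033, 0.2528], [0.6662, 0.0021, 0.26]]
318 [[0.5812, 0.0014, 0.263], [0.5809, -0.0057, 0.2536], [0.6665, -0.0007, 0.2601]]
324 [[0.5813, -0.0006, 0.264], [0.5809, -0.008, 0.2545], [0.666, -0.0019, 0.2623]]
```

```bash
python3 -m handwheel '[0.5,0.2,-0.1,1,0,0,0, 0.5,0,0,0,0,0,0, 0.5,0,0,0,0,0,0, 0.5,0,0,0,0,0,0, 0.5,0,0,-2,0,0,0, 0.5,0,0,-1.5,0,0,0, 0.5,0,0,-1.4,0,0,0, 0.5,0,0,0,0,0,0, 0.5,0,0,0,0,0,0]' 40;  python3 -m handwheel '[0,0,0,0,0,0,0, 0,0,0,0,0,0,0, 0,0,0,0,0,0,0, 0,0,0,0,0,0,0, 0,0,0,0,0,0,0, 0,0,0,0,0,0,0]' 40
```

```text
time: 6.95
eef_pos: [0.585, -0.2312, -0.0099]
tool_rot: [-1.114, 1.349, -1.347]
ft_force: [-0.1, 0.2, 0.3]
opening: 0.0425
time: 7.55
eef_pos: [0.5864, -0.2319, -0.0083]
tool_rot: [-1.113, 1.346, -1.349]
ft_force: [0.6, -0.1, 4.0]
opening: 0.0133
```

```bash
python3 -m handwheel '[0,0,0,1,0,0,0, 0,0,0,4,0,0,0, 0,0,0,4,0,0,0, 0,0,3,3,0,0,0, 0,1,4,2,0,0,0.124, 0,1,4,0,0,0,0.124, 0,1,4,0,0,0,0.124, 0,1,4,0,0,0,0, 0,1.3,4,0,0,0,0, 0,0,3,0,0,0,0, 0,0,0,0,0,0,0, 0,0,0,0,0,0,0]'; cat > hand.py <<'E'
from cell import *
from h import *
import sys
tag=sys.argv[1]
s=sense();c=read_camera("wrist"); cv2.imwrite(f"pics/{tag}.png",c["frame"]); np.savez(f"{tag}.npz",**c)
Rt=R.from_rotvec(s["tool_rot"]).as_matrix();print("R",np.round(Rt,3).tolist(),s["eef_pos"],s["opening"])
P=pts(c); 
yaw=np.arctan2(Rt[1,2],Rt[0,2]); 
if abs(yaw)>1.7: yaw-=np.pi*np.sign(yaw)
print("yaw deg",np.degrees(yaw))
D=P-s["eef_pos"]; cy,sy=np.cos(yaw),np.sin(yaw)
X=D[...,0]*cy+D[...,1]*sy; Y=-D[...,0]*sy+D[...,1]*cy; Z=D[...,2]
near=(abs(X)<.05)&(abs(Y)<.06)&(Z>-.04)&(Z<.085)&(c["range_z"]>0)
w=(mask(c,*WOOD)>0)&near&(Z>.04)
print("fin top pts",w.sum(), "X",np.percentile(X[w],[2,50,98])*1e3,"Y max",np.percentile(Y[w],[2,98])*1e3,"Z",np.percentile(Z[w],[2,98])*1e3)
d=(hsv(c)[...,2]<70)&near&(Z<.035)&(Y>.005)
if d.sum(): 
  print("block",d.sum(),"X",np.percentile(X[d],[1,99])*1e3,"Y",np.percentile(Y[d],[1,99])*1e3,"Z",np.percentile(Z[d],[1,50,99])*1e3)
  t=d&(Z>np.percentile(Z[d],90)-.003)
  print("block top rect",np.round(rect(np.stack([X[t],Y[t]],-1)),1))
E
python3 hand.py hold1
```

```text
time: 8.75
eef_pos: [0.6379, 0.0292, 0.1306]
tool_rot: [-1.292, 1.074, -1.072]
ft_force: [0.3, -0.8, -1.1]
opening: 0.0133
R [[0.183, -0.001, 0.983], [-0.983, -0.0, 0.183], [0.0, -1.0, -0.001]] [0.63785476 0.02916155 0.13062044] 0.01327723992442233
yaw deg 10.521293130860203
fin top pts 4211 X [-7.23470327 -0.62044522  6.05360529] Y max [-19.94833073  22.59042756] Z [43.1298921  70.99264897]
block 2904 X [-16.93337232  15.9073786 ] Y [ 5.52055039 29.655423  ] Z [ 9.88074757 27.79565039 30.87416771]
block top rect [-0.5 17.5 33.4 25.   0. ]
```

View pics/hold1.png

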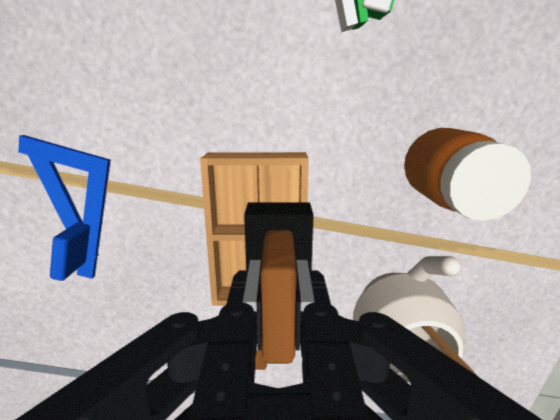

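```bash
cat > tray.py <<'E'
from h import *
import sys
c=load(sys.argv[1]);P=pts(c);x0,y0,a0=map(float,sys.argv[2:5]);a=np.radians(a0)
# tray-frame coords
D=P[...,:2]-[x0,y0]; X=D[...,0]*np.cos(a)+D[...,1]*np.sin(a); Y=-D[...,0]*np.sin(a)+D[...,1]*np.cos(a)
k=(mask(c,(5,60,40),(22,255,255))>0)&(abs(P[...,2]-.032)<.006)&(abs(X)<.06)&(abs(Y)<.085)
print(k.sum())
def edge(A,B,bins,hi,lim):
    r=[]
    for b in bins:
        q=A[k&(abs(B-b)<.003)]
        q=q[abs(q)<lim] if 0 else q
        if len(q)>4: r.append((b,q.max() if hi else q.min()))
    r=np.array(r)*1e3
    if len(r)<4: return None
    p=np.polyfit(r[:,0],r[:,1],1);m=abs(r[:,1]-np.median(r[:,1]))<2.5
    p=np.polyfit(r[m,0],r[m,1],1)
    return "med %.1f slope deg %.2f n %d"%(np.median(r[m,1]),np.degrees(np.arctan(p[0])),m.sum())
print("left",edge(X,Y,np.arange(-.065,.066,.006),0,0))
print("right",edge(X,Y,np.arange(-.065,.066,.006),1,0))
print("far",edge(Y,X,np.arange(-.04,.041,.005),1,0))
print("near",edge(Y,X,np.arange(-.04,.041,.005),0,0))
E
python3 tray.py hold1.npz .6247 -.0098 10.4; python3 tray.py wrist0.npz .6247 -.0098 10.4
```

```text
2767
left med -46.6 slope deg -0.36 n 22
right med -40.3 slope deg -0.32 n 14
far med 70.8 slope deg 0.28 n 17
near med 32.2 slope deg -0.11 n 3
3567
left med -46.5 slope deg -0.40 n 22
right med 45.1 slope deg -0.28 n 22
far med 70.6 slope deg 0.34 n 17
near med -75.2 slope deg 0.42 n 17
```

```bash
python3 -m handwheel '[0,0.12,-0.3,-4,0,0,0.004, 0,0,0,-4,0,0,0, 0,0,0,-2,0,0,0, 0,0,0,0,0,0,0, 0,0,0,0,0,0,0, 0,0,0,0,0,0,0]'; python3 hand.py hold2
```

```text
time: 9.4
eef_pos: [0.6417, 0.0247, 0.033]
tool_rot: [-1.289, 1.069, -1.074]
ft_force: [-1.1, -0.1, -0.5]
opening: 0.0135
R [[0.184, 0.004, 0.983], [-0.983, -0.0, 0.184], [0.001, -1.0, 0.003]] [0.6416824  0.02472071 0.03296898] 0.013521753783312962
yaw deg 10.60132114237922
fin top pts 4297 X [-8.17458739 -0.95414548  5.78697842] Y max [-20.32308228  22.60001374] Z [43.53388138 71.25225347]
block 2930 X [-17.21909808  15.79196382] Y [ 5.57243717 29.68973371] Z [ 9.55465264 27.81850809 31.30729279]
block top rect [-0.7 17.4 24.7 33.6 89.9]
```

View pics/hold2.png

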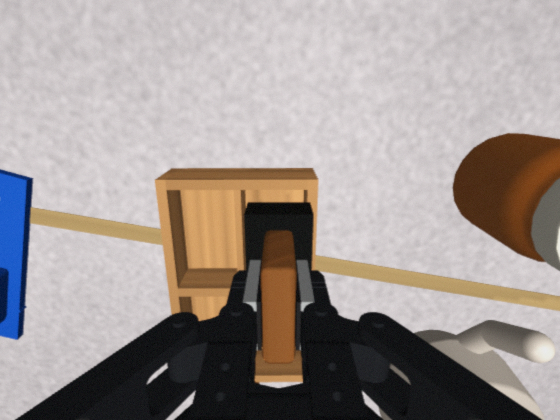

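```bash
python3 -m handwheel '[0,0,0,0,0,0,0, 0,0,0,0,0,0,0]'; cat > rel.py <<'E'
# block pose in tray frame from one wrist picture
from cell import *
from h import *
import sys
tag=sys.argv[1];x0,y0,a0=map(float,sys.argv[2:5]);a=np.radians(a0)
s=sense();c=read_camera("wrist");np.savez(f"{tag}.npz",**c);cv2.imwrite(f"pics/{tag}.png",c["frame"])
P=pts(c);D=P[...,:2]-[x0,y0]; X=D[...,0]*np.cos(a)+D[...,1]*np.sin(a); Y=-D[...,0]*np.sin(a)+D[...,1]*np.cos(a)
z=P[...,2];ez=s["eef_pos"][2]
e=s["eef_pos"][:2]-[x0,y0];print("eef tray frame",(e[0]*np.cos(a)+e[1]*np.sin(a))*1e3,(-e[0]*np.sin(a)+e[1]*np.cos(a))*1e3,"z",ez)
ex=(e[0]*np.cos(a)+e[1]*np.sin(a));ey=(-e[0]*np.sin(a)+e[1]*np.cos(a))
d=(hsv(c)[...,2]<70)&(abs(X-ex)<.03)&(Y-ey<.04)&(Y-ey>.012)&(abs(z-(ez+.0295))<.006)
t=d
print("block top n",t.sum(),"X",np.percentile(X[t],[1,99])*1e3,"mid",np.percentile(X[t],[1,99]).mean()*1e3,"Ymax->centre",np.percentile(Y[t],99)*1e3-30)
E
python3 rel.py rel1 .6245 -.0122 10.75; python3 tray.py rel1.npz .6245 -.0122 10.75
```

```text
time: 9.65
eef_pos: [0.6408, 0.0255, 0.0322]
tool_rot: [-1.29, 1.069, -1.072]
ft_force: [-0.4, -1.1, -1.3]
opening: 0.0135
eef tray frame 23.06345909205596 33.94922693087701 z 0.03221575411749091
block top n 1952 X [ 5.96127168 38.88956912] mid 22.425420403821605 Ymax->centre 33.57632891957524
5969
left med -46.3 slope deg -0.29 n 14
right med 45.5 slope deg -0.08 n 8
far med 73.2 slope deg -0.11 n 17
near med -16.0 slope deg 11.32 n 1tray.py:17: RankWarning: Polyfit may be poorly conditioned
  p=np.polyfit(r[m,0],r[m,1],1)
```

```bash
python3 -m handwheel '[0,-0.2,0.08,0,0,0,0, 0,0,0,0,0,0,0, 0,0,0,-1,0,0,0, 0,0,0,-0.7,0,0,0, 0,0,0,-0.7,0,0,0, 0,0,0,0,0,0,0, 0,0,0,0,0,0,0]'; python3 rel.py rel2 .6245 -.0122 10.75; python3 tray.py rel2.npz .6245 -.0122 10.75
```

```text
time: 10.4
eef_pos: [0.6373, 0.0264, 0.0062]
tool_rot: [-1.292, 1.072, -1.07]
ft_force: [-0.5, 0.5, -1.1]
opening: 0.0135
eef tray frame 19.794689346191767 35.48770981859267 z 0.006236064382386983
block top n 1993 X [ 2.78520248 36.2268087 ] mid 19.506005588571288 Ymax->centre 35.058993279458136
6288
left med -46.5 slope deg -0.27 n 12
right med 45.5 slope deg -0.10 n 7
far med 73.3 slope deg -0.10 n 17
near med 34.6 slope deg -0.35 n 4
```

View pics/rel2.png

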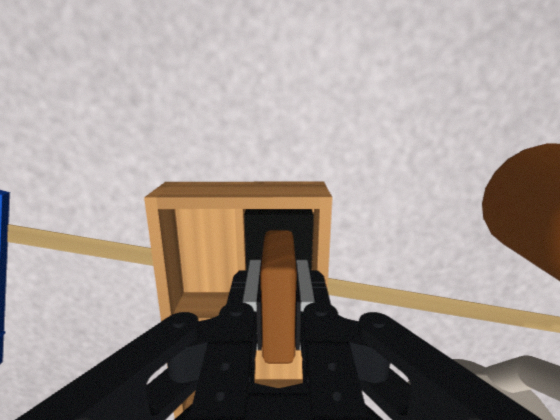

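```bash
python3 -m handwheel '[0,0.1,0,-0.5,0,0,0, 0,0,0,-0.5,0,0,0, 0,0,0,-0.1,0,0,0, 0,0,0,0,0,0,0, 0,0,0,0,0,0,0]';  python3 -m handwheel '[0.35,0,0,0,0,0,0, 0.35,0,0,0,0,0,0, 0.35,0,0,0,0,0,0, 0.35,0,0,0,0,0,0, 0.35,0,0,3,0,0,0, 0.35,0,0,4,0,0,0, 0.35,0,-3,4,0,0,0, 0.35,0,-3,2,0,0,0, 0.35,0,0,0,0,0,0]'; python3 rel.py rel3 .6245 -.0122 10.75
```

```text
time: 10.95
eef_pos: [0.6399, 0.0263, -0.0024]
tool_rot: [-1.29, 1.069, -1.072]
ft_force: [-1.2, -0.0, 7.2]
opening: 0.0135
time: 11.85
eef_pos: [0.6425, -0.0372, 0.1306]
tool_rot: [-1.286, 1.066, -1.08]
ft_force: [1.2, 0.2, -0.1]
opening: 0.03
eef tray frame 13.017968575091508 -27.933500736337706 z 0.1306001669511217Traceback (most recent call last):
  File "rel.py", line 13, in <module>
    print("block top n",t.sum(),"X",np.percentile(X[t],[1,99])*1e3,"mid",np.percentile(X[t],[1,99]).mean()*1e3,"Ymax->centre",np.percentile(Y[t],99)*1e3-30)
                                    ~~~~~~~~~~~~~^^^^^^^^^^^^^
    return _quantile_unchecked(
        a, q, axis, out, overwrite_input, method, keepdims, weights)
    return _ureduce(a,
                    func=_quantile_ureduce_func,
    ...<5 lines>...
                    overwrite_input=overwrite_input,
                    method=method)
    r = func(a, **kwargs)
    result = _quantile(arr,
                       quantiles=q,
    ...<2 lines>...
                       out=out,
                       weights=wgt)
    slices_having_nans = np.isnan(arr[-1, ...])
                                  ~~~^^^^^^^^^
IndexError: index -1 is out of bounds for axis 0 with size 0
```

View pics/rel3.png

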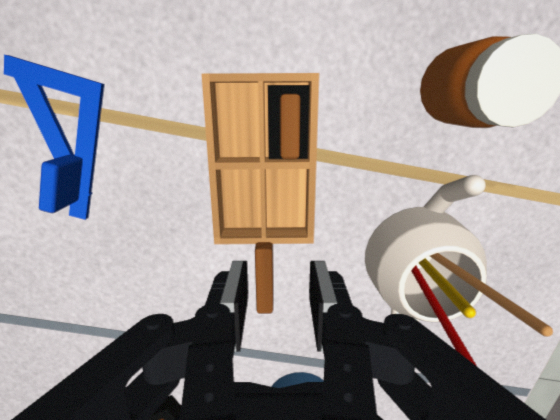

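```bash
python3 tray.py rel3.npz .6245 -.0122 10.75; python3 -m handwheel '[0.45,-0.9,-3.9,1,0,0,0, 0.45,-0.9,-3.9,0,0,0,0.126, 0.45,-0.9,-3.9,0,0,0,0.126, 0.45,-0.9,-3.9,0,0,0,0.126, 0.45,-0.9,-3.9,0,0,0,0.126, 0.45,-0.9,-3.9,0,0,0,0, 0.45,-1,-3.9,0,0,0,0, 0.45,-1,-3.9,-2,0,0,0, 0.45,0,0,0,0,0,0, 0.45,0,0,0,0,0,0]'; python3 - <<'E'
from cell import *
from h import *
s=sense();print(s["eef_pos"],s["tool_rot"])
c=read_camera("wrist");cv2.imwrite("pics/w8.png",c["frame"]);P=pts(c);w=mask(c,*WOOD)>0
k=w&(P[...,2]>.052)&(P[...,2]<.075)
for q in comps(k.astype(np.uint8)): print("fin",q.sum(),np.round(rect(P[q][:,:2]),1))
c=read_camera("scene");P=pts(c);w=mask(c,*WOOD)>0
k=w&(P[...,2]>.052)&(P[...,2]<.075)
for q in comps(k.astype(np.uint8)): print("scene fin",q.sum(),np.round(rect(P[q][:,:2]),1),np.percentile(P[q][:,2],90))
E
```

```text
5847
left med -46.1 slope deg -0.10 n 22
right med 45.3 slope deg 0.07 n 22
far med 72.8 slope deg 0.43 n 17
near med -72.7 slope deg -0.45 n 17
time: 12.9
eef_pos: [0.5632, -0.3446, 0.1132]
tool_rot: [-1.457, 0.692, -0.684]
ft_force: [-0.0, -0.1, -0.2]
opening: 0.0382
[ 0.56320334 -0.34457676  0.11319525] [-1.45699445  0.69230461 -0.68447783]
fin 1393 [ 448.1 -356.2   45.6   13.8   54.2]
fin 1042 [ 567.5 -351.2   13.7   44.7   39.7]
scene fin 74 [ 452.9 -355.9   42.    15.2   49.4] 0.06287323326901756
scene fin 114 [ 570.9 -353.4   16.1   44.5   34.4] 0.06258000750129963
scene fin 177 [641.5  22.8  17.7  45.1  14.1] 0.06845146370363464
scene fin 151 [796.4  64.6  51.7  20.5  45.3] 0.06365546423462347
scene fin 286 [ 859.8 -547.9   76.3   22.3   14.4] 0.07311464253909927
```

View pics/w8.png

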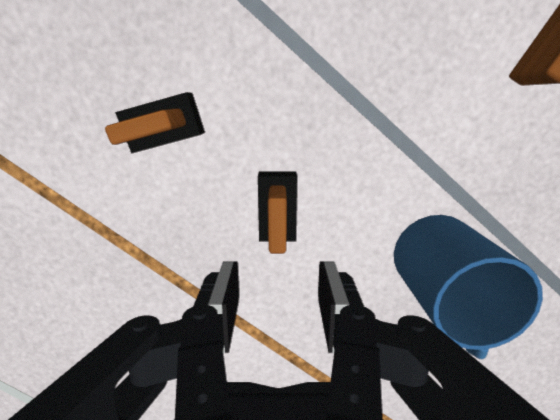

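```bash
python3 -m handwheel '[0.45,0.45,-0.63,-3,0,0,0, 0.45,0,0,-3,0,0,0, 0.45,0,0,-3,0,0,0, 0.45,0,0,-3.3,0,0,0, 0.45,0,0,0,0,0,0, 0.45,0,0,0,0,0,0]';  python3 -m handwheel '[0,0,0,0,0,0,0, 0,0,0,0,0,0,0, 0,0,0,0,0,0,0, 0,0,0,0,0,0,0, 0,0,0,0,0,0,0]' 40
```

```text
time: 13.6
eef_pos: [0.5695, -0.3504, -0.007]
tool_rot: [-1.459, 0.687, -0.685]
ft_force: [0.4, 0.3, 1.0]
opening: 0.0383
time: 14.1
eef_pos: [0.5708, -0.3528, -0.0049]
tool_rot: [-1.459, 0.685, -0.69]
ft_force: [-0.4, 1.8, 6.5]
opening: 0.0133
```

```bash
python3 -m handwheel '[0,0,0,1,0,0,0, 0,0,0,4,0,0,0, 0,0,1,4,0,0,0, 0,0,3.6,2,0,0,-0.125, 0,0.5,3.6,0,0,0,-0.125, 0,0.5,3.6,0,0,0,-0.125, 0,0.5,3.6,0,0,0,-0.125, 0,0.5,3.6,0,0,0,0, 0,0.5,3.6,0,0,0,0, 0,1,3.6,0,0,0,0, 0,0.5,4,-3,0,0,0, 0,0,0,0,0,0,0]'; python3 -m handwheel '[0,0,0,-2,0,0,0, 0,0,0,0,0,0,0, 0,0,0,0,0,0,0]'; python3 hand.py hold4; python3 rel.py rel4 .6245 -.0122 10.8; python3 tray.py rel4.npz .6245 -.0122 10.8
```

```text
time: 15.3
eef_pos: [0.606, -0.0452, 0.0698]
tool_rot: [-1.297, 1.071, -1.059]
ft_force: [-1.9, -0.5, -2.1]
opening: 0.0134
time: 15.6
eef_pos: [0.6086, -0.0506, 0.053]
tool_rot: [-1.294, 1.07, -1.068]
ft_force: [-0.1, 0.0, -1.5]
opening: 0.013
R [[0.188, -0.001, 0.982], [-0.982, 0.0, 0.188], [-0.0, -1.0, -0.001]] [ 0.60861192 -0.05056044  0.05303804] 0.013030433868165976
yaw deg 10.853331921530875
fin top pts 3958 X [-7.07736163 -0.628492    6.14695563] Y max [-17.43373963  25.48967788] Z [43.18485403 67.65867713]
block 3723 X [-16.96617538  41.29056415] Y [ 5.74467893 58.90658441] Z [-33.58707502  24.21041031  26.26322928]
block top rect [-0.7 18.9 27.8 33.4 90. ]
eef tray frame -22.03150400827516 -35.111499221670634 z 0.05374546508369656
block top n 1875 X [-39.09427374  -6.39913813] mid -22.74670593284 Ymax->centre -32.579245013598616
9562
left med -46.1 slope deg -0.05 n 22
right med 45.6 slope deg 0.12 n 22
far med 72.7 slope deg 0.02 n 17
near med -63.7 slope deg 90.00 n 1tray.py:17: RankWarning: Polyfit may be poorly conditioned
  p=np.polyfit(r[m,0],r[m,1],1)
```

View pics/rel4.png

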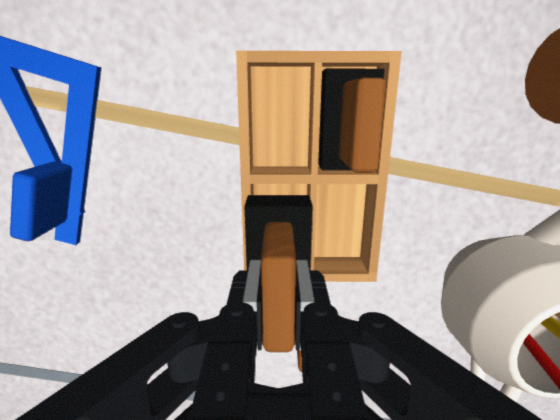

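```bash
python3 -m handwheel '[0,0.2,-0.23,0,0,0,0, 0,0,0,0,0,0,0, 0,0,0,-1,0,0,0, 0,0,0,-0.6,0,0,0, 0,0,0,0,0,0,0, 0,0,0,0,0,0,0]';  python3 rel.py rel5 .6245 -.0122 10.8; python3 tray.py rel5.npz .6245 -.0122 10.8 2>/dev/null
```

```text
time: 16.3
eef_pos: [0.6106, -0.0523, 0.0363]
tool_rot: [-1.294, 1.069, -1.067]
ft_force: [0.3, 1.0, -0.4]
opening: 0.0131
eef tray frame -21.143041188276054 -36.802026794868915 z 0.03629725634881654
block top n 1867 X [-38.22175278  -5.46147668] mid -21.841614730362178 Ymax->centre -34.20467234908385
11664
left med -46.2 slope deg 0.08 n 20
right med 45.6 slope deg 0.15 n 22
far med 72.6 slope deg 0.02 n 17
near med -55.9 slope deg -0.25 n 2
```

```bash
python3 -m handwheel '[0,0.07,-0.07,-0.6,0,0,0, 0,0,0,-0.6,0,0,0, 0,0,0,-0.6,0,0,0, 0,0,0,-0.6,0,0,0, 0,0,0,0,0,0,0, 0,0,0,0,0,0,0]';  python3 rel.py rel6 .6245 -.0122 10.8; python3 tray.py rel6.npz .6245 -.0122 10.8 2>/dev/null
```

```text
time: 16.95
eef_pos: [0.6117, -0.0531, 0.0126]
tool_rot: [-1.293, 1.069, -1.068]
ft_force: [0.6, 0.3, -0.1]
opening: 0.0134
eef tray frame -20.27162343088314 -37.78492407946276 z 0.012644338474531107
block top n 1903 X [-37.47242121  -4.23865224] mid -20.855536726270024 Ymax->centre -35.239655778150365
14997
left med -46.3 slope deg -0.03 n 19
right med 45.7 slope deg 0.20 n 22
far med 72.8 slope deg -0.05 n 17
near med -46.1 slope deg -2.07 n 3
```

View pics/rel6.png

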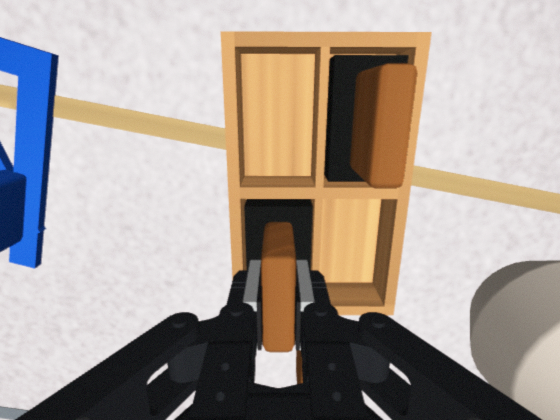

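Stamp is in its well mouth (block at x 245–315, y 200–270), aligned. Lower, release, rise.

```bash
python3 -m handwheel '[0,0,0,-0.5,0,0,0, 0,0,0,-0.5,0,0,0, 0,0,0,-0.3,0,0,0, 0,0,0,0,0,0,0, 0,0,0,0,0,0,0]';  python3 -m handwheel '[0.35,0,0,0,0,0,0, 0.35,0,0,0,0,0,0, 0.35,0,0,0,0,0,0, 0.35,0,0,0,0,0,0, 0.35,0,0,3,0,0,0, 0.35,0,0,4,0,0,0, 0.35,0,-3,4,0,0,0, 0.35,0,-4,2,0,0,0, 0.45,-3,-4,0,0,0,0, 0.45,-3,-4,0,0,0,0, 0.45,-3,-4,0,0,0,0]'; python3 - <<'E'
from cell import *
from h import *
s=sense();print(s["eef_pos"])
c=read_camera("wrist");cv2.imwrite("pics/w9.png",c["frame"]);np.savez("w9.npz",**c)
for c,n in [(c,"wrist"),(read_camera("scene"),"scene")]:
  P=pts(c);w=mask(c,*WOOD)>0
  k=w&(P[...,2]>.052)&(P[...,2]<.075)
  for q in comps(k.astype(np.uint8)): print(n,"fin",q.sum(),np.round(rect(P[q][:,:2]),1),np.percentile(P[q][:,2],[50,90]))
E
```

```text
time: 17.5
eef_pos: [0.612, -0.0531, 0.0011]
tool_rot: [-1.293, 1.068, -1.068]
ft_force: [-2.5, 0.7, 7.3]
opening: 0.0134
time: 18.6
eef_pos: [0.5211, -0.2446, 0.1303]
tool_rot: [-1.293, 1.067, -1.068]
ft_force: [0.3, -0.8, 0.0]
opening: 0.0383
[ 0.52114856 -0.24461236  0.1302957 ]
wrist fin 709 [ 448.7 -354.5   43.3   13.1   54.3] [0.0610655  0.06215699]
scene fin 77 [ 450.6 -358.    43.2   13.9   50.5] [0.06060649 0.06298693]
scene fin 155 [614.4 -53.   13.4  44.2  12.6] [0.06383766 0.06842091]
scene fin 167 [642.2  23.1  16.4  43.7  11. ] [0.06528961 0.06819204]
scene fin 152 [796.2  67.7  54.3  23.9  52.1] [0.05909542 0.06312637]
scene fin 275 [ 860.5 -547.4   76.4   21.9   13.3] [0.06472093 0.07284271]
```

View pics/w9.png

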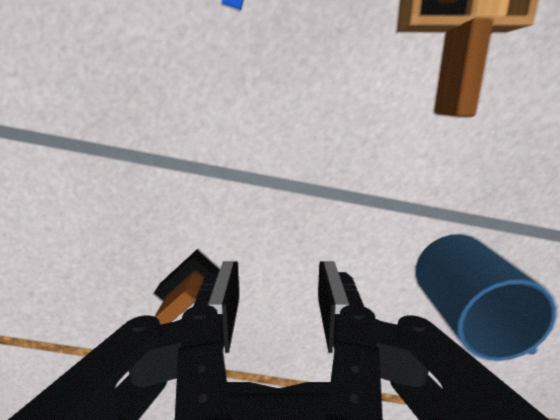

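```bash
python3 -m handwheel '[0.45,-1.4,-2,0,0,0,-0.136, 0.45,-1.4,-2,0,0,0,-0.136, 0.45,-1.4,-2,0,0,0,-0.136, 0.45,-1.4,-2,0,0,0,-0.136, 0.45,-1.4,-2,0,0,0,-0.136, 0.45,0,0,-2,0,0,-0.134, 0.45,0,0,0,0,0,0, 0.45,0,0,0,0,0,0]';python3 - <<'E'
from cell import *
from h import *
s=sense();print(s["eef_pos"])
c=read_camera("wrist");P=pts(c);w=mask(c,*WOOD)>0
k=w&(P[...,2]>.052)&(P[...,2]<.075)
for q in comps(k.astype(np.uint8)): print("fin",q.sum(),np.round(rect(P[q][:,:2]),1),np.percentile(P[q][:,2],[50,90]))
E
```

```text
time: 19.5
eef_pos: [0.4519, -0.3422, 0.1095]
tool_rot: [-0.849, 1.652, -1.648]
ft_force: [-0.3, 0.3, 0.6]
opening: 0.038
[ 0.45185485 -0.34217395  0.10951813]
fin 1038 [ 448.4 -356.3   44.9   13.3   54.4] [0.06131284 0.06229936]
```

```bash
python3 -m handwheel '[0.45,-0.34,-1.4,-3,0,0,0, 0.45,0,0,-3,0,0,0, 0.45,0,0,-3,0,0,0, 0.45,0,0,-2.8,0,0,0, 0.45,0,0,0,0,0,0, 0.45,0,0,0,0,0,0]';  python3 -m handwheel '[0,0,0,0,0,0,0, 0,0,0,0,0,0,0, 0,0,0,0,0,0,0, 0,0,0,0,0,0,0, 0,0,0,0,0,0,0]' 40
```

```text
time: 20.15
eef_pos: [0.4491, -0.3569, -0.0074]
tool_rot: [-0.848, 1.651, -1.651]
ft_force: [0.4, 0.2, -0.0]
opening: 0.0386
time: 20.65
eef_pos: [0.4499, -0.3582, -0.0063]
tool_rot: [-0.845, 1.649, -1.654]
ft_force: [0.6, 1.4, 6.6]
opening: 0.013
```

```bash
python3 -m handwheel '[0,0,0,1,0,0,0, 0,0,0,4,0,0,0, 0,1,2.5,4,0,0,0.135, 0,1.5,3.8,3,0,0,0.135, 0,1.5,3.8,0,0,0,0.135, 0,1.5,3.8,0,0,0,0.135, 0,1.5,3.8,0,0,0,0.135, 0,1.5,3.8,0,0,0,0.14, 0,1.5,3.8,0,0,0,0, 0,1.5,3.8,0,0,0,0, 0,1.6,4,0,0,0,0, 0,1.6,4,0,0,0,0]'; python3 -m handwheel '[0,0,0,-3,0,0,0, 0,0,0,-2,0,0,0, 0,0,0,0,0,0,0, 0,0,0,0,0,0,0]'; python3 rel.py rel7 .6245 -.0122 10.8; python3 tray.py rel7.npz .6245 -.0122 10.8 2>/dev/null;python3 hand.py hold7
```

```text
time: 21.85
eef_pos: [0.5953, 0.0148, 0.1119]
tool_rot: [-1.294, 1.068, -1.067]
ft_force: [0.6, -0.2, -1.2]
opening: 0.0134
time: 22.25
eef_pos: [0.5947, 0.0132, 0.0616]
tool_rot: [-1.294, 1.068, -1.067]
ft_force: [0.2, 0.5, -0.5]
opening: 0.0132
eef tray frame -24.487424538408845 30.552533369863415 z 0.06161793337945304
block top n 1880 X [-41.45832049  -8.83691515] mid -25.147617820008726 Ymax->centre 31.35135692548019
4240
left med -1.5 slope deg -0.67 n 9
right med 45.7 slope deg 0.19 n 17
far med 73.1 slope deg -0.05 n 17
near med -3.2 slope deg -0.71 n 6
R [[0.189, 0.001, 0.982], [-0.982, -0.0, 0.189], [0.0, -1.0, 0.001]] [0.59582845 0.01298161 0.06257503] 0.013055425280082215
yaw deg 10.919384184856703
fin top pts 4113 X [-7.24137627 -0.40248553 16.25585677] Y max [-19.17982426  23.69828435] Z [43.16556018 69.15032306]
block 3965 X [-16.94051547  47.86604876] Y [ 5.491029   33.55074856] Z [-38.23604809  25.24475613  27.37803988]
block top rect [-0.6 18.1 26.1 33.4 89.8]
```

View pics/rel7.png

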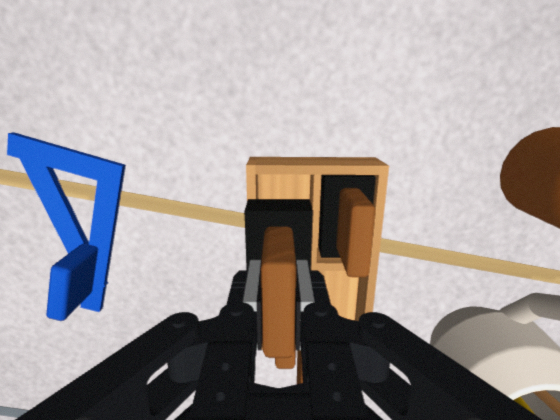

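```bash
python3 -m handwheel '[0,0.32,0.43,0,0,0,0, 0,0,0,-1.6,0,0,0, 0,0,0,-1,0,0,0, 0,0,0,0,0,0,0, 0,0,0,0,0,0,0]';  python3 rel.py rel8 .6245 -.0122 10.8; python3 tray.py rel8.npz .6245 -.0122 10.8 2>/dev/null
```

```text
time: 22.85
eef_pos: [0.5984, 0.0176, 0.0357]
tool_rot: [-1.294, 1.068, -1.067]
ft_force: [0.2, 0.6, -0.9]
opening: 0.0135
eef tray frame -20.02549616626925 34.134879976193716 z 0.035659291239674526
block top n 1881 X [-37.04480966  -4.38877966] mid -20.716794659838403 Ymax->centre 34.85970785586474
5095
left med -46.0 slope deg -0.00 n 9
right med 45.8 slope deg 0.11 n 14
far med 73.1 slope deg -0.05 n 17
near med 15.5 slope deg 0.23 n 2
```

```bash
python3 -m handwheel '[0,-0.04,0,-0.7,0,0,0, 0,0,0,-0.6,0,0,0, 0,0,0,-0.6,0,0,0, 0,0,0,-0.5,0,0,0, 0,0,0,0,0,0,0, 0,0,0,0,0,0,0]';  python3 rel.py rel9 .6245 -.0122 10.8; python3 tray.py rel9.npz .6245 -.0122 10.8 2>/dev/null
```

```text
time: 23.5
eef_pos: [0.598, 0.0176, 0.0113]
tool_rot: [-1.294, 1.068, -1.067]
ft_force: [0.0, 0.1, -0.2]
opening: 0.0134
eef tray frame -20.48036803796268 34.29420541601242 z 0.011305053244736449
block top n 1908 X [-37.63926685  -4.41571074] mid -21.027488796071584 Ymax->centre 34.98102975737925
6042
left med -46.0 slope deg -0.39 n 7
right med 45.9 slope deg 0.22 n 12
far med 73.2 slope deg -0.14 n 17
near med 27.1 slope deg 0.43 n 3
```

```bash
python3 -m handwheel '[0,0,0,-0.5,0,0,0, 0,0,0,-0.5,0,0,0, 0,0,0,-0.2,0,0,0, 0,0,0,0,0,0,0, 0,0,0,0,0,0,0]';  python3 -m handwheel '[0.35,0,0,0,0,0,0, 0.35,0,0,0,0,0,0, 0.35,0,0,0,0,0,0, 0.35,0,0,0,0,0,0, 0.35,0,0,3,0,0,0, 0.35,0,0,4,0,0,0, 0.35,0,-3,4,0,0,0, 0.4,1,-4,0,0,0,0, 0.4,1,-4,0,0,0,0, 0.4,1,-3,0,0,0,0, 0.4,1.5,0,0,0,0,0, 0.4,0,0,0,0,0,0]'; python3 - <<'E'
from cell import *
from h import *
s=sense();print(s["eef_pos"])
c=read_camera("wrist");cv2.imwrite("pics/w10.png",c["frame"]);np.savez("w10.npz",**c)
P=pts(c);w=mask(c,*WOOD)>0
for lo,hi in [(.042,.052),(.06,.075)]:
  k=w&(P[...,2]>lo)&(P[...,2]<hi)
  for q in comps(k.astype(np.uint8),60): print("fin",lo,q.sum(),np.round(rect(P[q][:,:2]),1),np.percentile(P[q][:,2],[50,90]))
E
python3 tray.py w10.npz .6245 -.0122 10.8
```

```text
time: 24.05
eef_pos: [0.5979, 0.0177, -0.0003]
tool_rot: [-1.294, 1.068, -1.067]
ft_force: [-1.8, 0.1, 2.8]
opening: 0.0131
time: 25.25
eef_pos: [0.6448, -0.1238, 0.1096]
tool_rot: [-1.292, 1.067, -1.07]
ft_force: [0.2, -0.4, 0.1]
opening: 0.0341
[ 0.6447929  -0.123768    0.10962295]
fin 0.042 80 [639.    8.    7.9  20.1  43.7] [0.04637262 0.05048843]
fin 0.042 1630 [ 643.6 -114.8   14.8   66.7   10.4] [0.04750829 0.04841458]
fin 0.06 590 [600.8   2.1  14.   13.6  12.5] [0.06728075 0.06849867]
fin 0.06 622 [643.4   9.3  14.   13.5   8.7] [0.06735717 0.06849205]
fin 0.06 1588 [611.2 -50.6  14.2  45.1  10.9] [0.06736982 0.06842527]
fin 0.06 65 [793.2 -63.6   2.9   4.3  33.1] [0.06838656 0.07361732]
5993
left med -46.1 slope deg 0.00 n 17
right med 45.6 slope deg 0.24 n 17
far med 32.5 slope deg 0.06 n 9
near med -73.0 slope deg 0.08 n 17
```

View pics/w10.png

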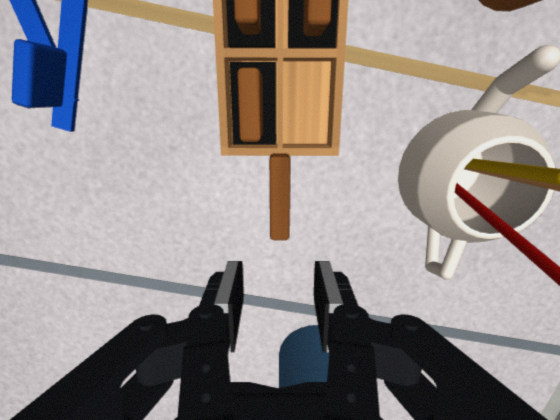

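```bash
python3 -m handwheel '[0.45,0.1,-0.2,-3,0,0,0, 0.45,0,0,-3,0,0,0, 0.45,0,0,-3,0,0,0, 0.45,0,0,-2.6,0,0,0, 0.45,0,0,-1.5,0,0,0, 0.45,0,0,0,0,0,0, 0.45,0,0,0,0,0,0]';  python3 -m handwheel '[0,0,0,0,0,0,0, 0,0,0,0,0,0,0, 0,0,0,0,0,0,0, 0,0,0,0,0,0,0, 0,0,0,0,0,0,0]' 80
```

```text
time: 26.0
eef_pos: [0.6443, -0.124, -0.0208]
tool_rot: [-1.294, 1.067, -1.067]
ft_force: [0.4, 1.3, -0.2]
opening: 0.038
time: 26.5
eef_pos: [0.6461, -0.1247, -0.0192]
tool_rot: [-1.292, 1.064, -1.07]
ft_force: [0.2, 0.8, 6.7]
opening: 0.0144
```

```bash
python3 -m handwheel '[0,-0.5,1,0,0,0,-0.02, 0,-0.6,1.5,0,0,0,-0.04, 0,-0.7,1.8,0,0,0,-0.04, 0,-0.7,1.8,0,0,0,-0.04, 0,-0.7,1.8,0,0,0,-0.04, 0,-0.6,1.5,0,0,0,-0.04, 0,0,0,0,0,0,0, 0,0,0,0,0,0,0, 0,0,0,0,0,0,0]'; python3 - <<'E'
from cell import *
from h import *
s=sense();Rt=R.from_rotvec(s["tool_rot"]).as_matrix();print(s["eef_pos"],s["ft_force"],np.degrees(np.arctan2(Rt[1,2],Rt[0,2])))
c=read_camera("wrist");cv2.imwrite("pics/w11.png",c["frame"]);np.savez("w11.npz",**c)
P=pts(c);w=mask(c,*WOOD)>0
for lo,hi in [(.06,.075)]:
  k=w&(P[...,2]>lo)&(P[...,2]<hi)
  for q in comps(k.astype(np.uint8),60): print("fin",lo,q.sum(),np.round(rect(P[q][:,:2]),1),np.percentile(P[q][:,2],[50,90]))
g=mask(c,*GREEN)>0
k=g&(P[...,2]>.037)&(P[...,2]<.045)
for q in comps(k.astype(np.uint8),60): print("lip",q.sum(),np.round(rect(P[q][:,:2]),1))
cv2.imwrite("pics/sc11.png",read_camera("scene")["frame"])
E
python3 tray.py w11.npz .6117 .0911 -1.95
```

```text
time: 27.4
eef_pos: [0.6077, -0.0305, -0.0193]
tool_rot: [-1.193, 1.228, -1.232]
ft_force: [-0.6, 0.9, 7.5]
opening: 0.0149
[ 0.60773814 -0.03045657 -0.01927225] [-0.63589229  0.88930871  7.47353623] -1.6769582873204467
fin 0.06 8836 [589.2  49.8  45.6  14.6  88.2] [0.06743175 0.06840323]
17474
left med -47.1 slope deg 0.02 n 11
right med 45.3 slope deg -0.01 n 11
far med -6.8 slope deg 0.29 n 17
near med -80.6 slope deg 0.22 n 17
```

View pics/w11.png

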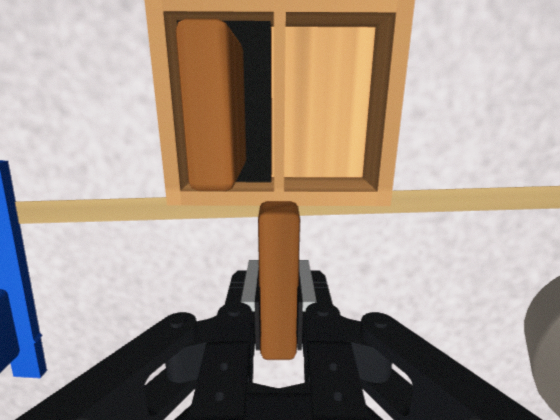

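```bash
python3 -m handwheel '[0,0.1,0.8,0,0,0,0, 0,0.05,1.2,0,0,0,0, 0,0.04,1.2,0,0,0,0, 0,0.04,1.2,0,0,0,0, 0,0.04,1.2,0,0,0,0, 0,0,0,0,0,0,0, 0,0,0,0,0,0,0]'; python3 - <<'E'
from cell import *
from h import *
s=sense();Rt=R.from_rotvec(s["tool_rot"]).as_matrix();print(s["eef_pos"],s["ft_force"],s["ft_torque"],np.degrees(np.arctan2(Rt[1,2],Rt[0,2])))
c=read_camera("scene");cv2.imwrite("pics/sc12.png",cv2.resize(c["frame"][130:300,220:520],None,fx=2.6,fy=2.6))
E
```

```text
time: 28.2
eef_pos: [0.6095, 0.0228, -0.0192]
tool_rot: [-1.199, 1.226, -1.235]
ft_force: [-3.5, -7.6, 9.6]
opening: 0.0146
[ 0.60954835  0.02281932 -0.0191851 ] [-3.48765304 -7.60936667  9.55740672] [-1.14892553  0.73488947  0.51557177] -1.6314465026546716
```

View pics/sc12.png

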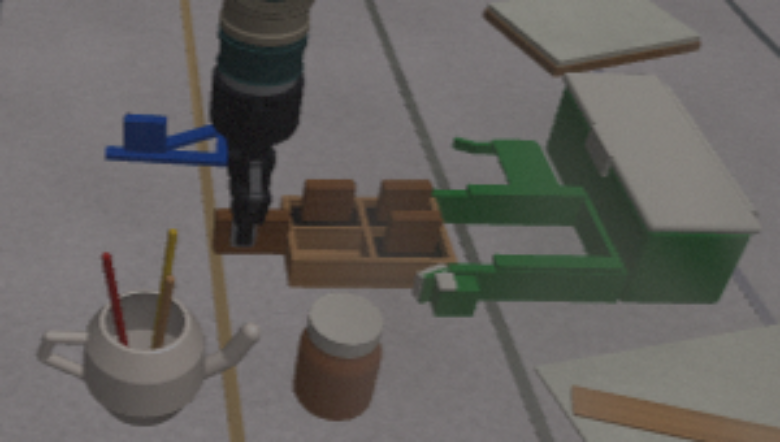

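```bash
python3 -m handwheel '[0,0.04,1.2,0,0,0,0, 0,0.04,1.2,0,0,0,0, 0,0.04,1.2,0,0,0,0, 0,0.04,1.2,0,0,0,0, 0,0.04,1.2,0,0,0,0, 0,0,0,0,0,0,0, 0,0,0,0,0,0,0]'; python3 - <<'E'
from cell import *
from h import *
s=sense();Rt=R.from_rotvec(s["tool_rot"]).as_matrix();print(s["eef_pos"],s["ft_force"],s["ft_torque"],np.degrees(np.arctan2(Rt[1,2],Rt[0,2])))
c=read_camera("scene");cv2.imwrite("pics/sc13.png",cv2.resize(c["frame"][130:300,220:520],None,fx=2.6,fy=2.6))
E
```

```text
time: 28.95
eef_pos: [0.6111, 0.0827, -0.0192]
tool_rot: [-1.199, 1.227, -1.235]
ft_force: [-4.1, -7.6, 10.6]
opening: 0.015
[ 0.61108813  0.08274086 -0.01915517] [-4.13069447 -7.59469894 10.55517361] [-1.19689795  0.88149287  0.36026004] -1.6736606538228505
```

View pics/sc13.png

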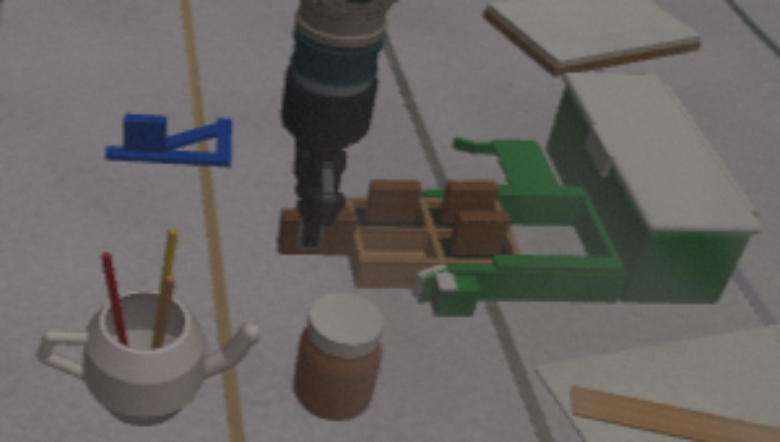

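```bash
python3 -m handwheel '[0,0.04,1.2,0,0,0,0, 0,0.04,1.2,0,0,0,0, 0,0.04,1.2,0,0,0,0, 0,0.04,1.2,0,0,0,0, 0,0.04,1.2,0,0,0,0, 0,0.04,0.8,0,0,0,0, 0,0,0,0,0,0,0, 0,0,0,0,0,0,0]';  python3 -m handwheel '[0,0.02,0.4,0,0,0,0, 0,0.01,0.3,0,0,0,0, 0,0,0,0,0,0,0, 0,0,0,0,0,0,0]'; python3 - <<'E'
from cell import *
from h import *
s=sense();Rt=R.from_rotvec(s["tool_rot"]).as_matrix();print(s["eef_pos"],s["ft_force"],s["ft_torque"],np.degrees(np.arctan2(Rt[1,2],Rt[0,2])))
c=read_camera("scene");cv2.imwrite("pics/sc14.png",cv2.resize(c["frame"][130:300,220:520],None,fx=2.6,fy=2.6))
c=read_camera("wrist");cv2.imwrite("pics/w14.png",c["frame"])
E
```

```text
time: 29.8
eef_pos: [0.6129, 0.1499, -0.0192]
tool_rot: [-1.2, 1.228, -1.237]
ft_force: [-6.3, -10.3, 13.1]
opening: 0.0151
time: 30.2
eef_pos: [0.6131, 0.1554, -0.0192]
tool_rot: [-1.202, 1.228, -1.24]
ft_force: [-6.1, -12.8, 13.3]
opening: 0.0147
[ 0.61310939  0.15537535 -0.01917565] [ -6.06685848 -12.75358647  13.30439077] [-2.11160279  0.99765714  0.09204377] -1.809216550393682
```

View pics/sc14.png

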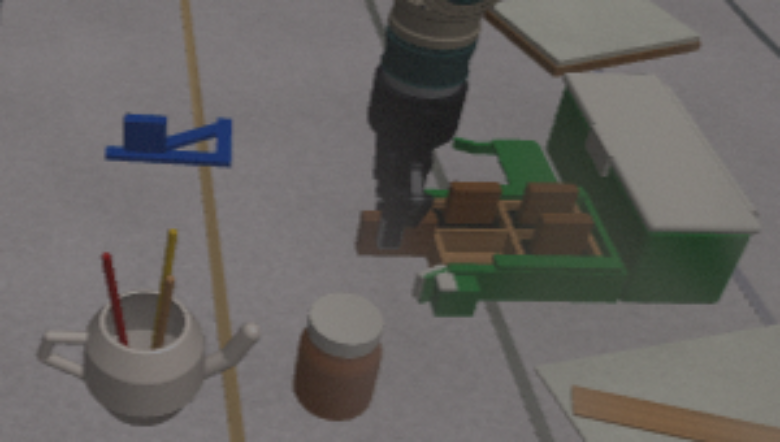

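View pics/w14.png

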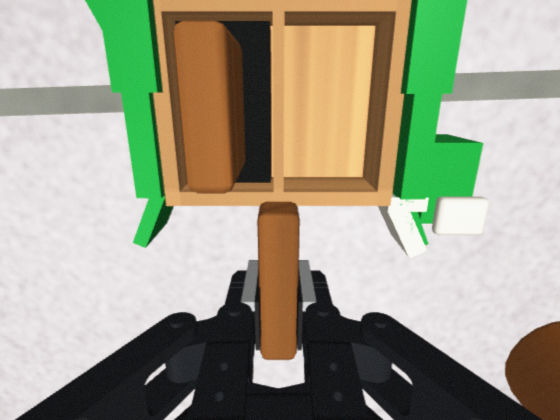

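```bash
for i in 1; do python3 -m handwheel '[0,0.02,0.4,0,0,0,0, 0,0,0,0,0,0,0, 0,0,0,0,0,0,0]'; python3 -m handwheel '[0,0.02,0.3,0,0,0,0, 0,0,0,0,0,0,0, 0,0,0,0,0,0,0]'; python3 -m handwheel '[0,0,0.2,0,0,0,0, 0,0,0,0,0,0,0, 0,0,0,0,0,0,0]'; done; python3 - <<'E'
from cell import *
from h import *
c=read_camera("wrist");cv2.imwrite("pics/w15.png",c["frame"])
E
```

```text
time: 30.6
eef_pos: [0.6141, 0.1602, -0.0192]
tool_rot: [-1.2, 1.227, -1.238]
ft_force: [-4.1, -10.8, 11.0]
opening: 0.0149
time: 30.9
eef_pos: [0.6146, 0.1623, -0.0192]
tool_rot: [-1.201, 1.226, -1.24]
ft_force: [-4.5, -13.8, 12.4]
opening: 0.0148
time: 31.2
eef_pos: [0.6146, 0.1621, -0.0192]
tool_rot: [-1.203, 1.225, -1.244]
ft_force: [-2.8, -18.8, 12.7]
opening: 0.0148
```

View pics/w15.png

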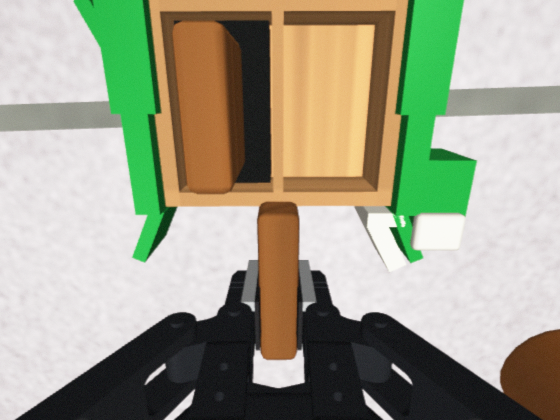

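```bash
python3 -m handwheel '[0,0,-0.2,0,0,0,0, 0.45,0,0,0,0,0,0, 0.45,0,0,0,0,0,0, 0.45,0,0,0,0,0,0, 0.45,0,0,0,0,0,0, 0.45,0,0,2,0,0,0, 0.45,0,0,4,0,0,0, 0.45,0,0,4,0,0,0, 0.45,0,-2,4,0,0,0, 0.45,0,0,0,0,0,0, 0.45,0,0,0,0,0,0]'; python3 - <<'E'
from cell import *
from h import *
c=read_camera("wrist");cv2.imwrite("pics/w16.png",c["frame"]);np.savez("w16.npz",**c)
c=read_camera("scene");np.savez("sc16.npz",**c);P=pts(c)
b=mask(c,(105,100,30),(130,255,255))>0
bx=(P[...,0]>.34)&(P[...,0]<.56)&(P[...,1]>-.2)&(P[...,1]<.12)
k=b&bx&(P[...,2]>.041);print("sq fin",np.round(rect(P[k][:,:2]),1),k.sum())
cv2.imwrite("pics/sc16.png",c["frame"])
E
python3 tray.py w16.npz .618 .276 -1.95
```

```text
time: 32.35
eef_pos: [0.6151, 0.1479, 0.12]
tool_rot: [-1.193, 1.229, -1.232]
ft_force: [-0.9, -0.5, 0.0]
opening: 0.0385
sq fin [454.2 -61.5  39.5  17.2  89.1] 62
4655
left med -43.3 slope deg 0.26 n 9
right med 42.2 slope deg -0.07 n 9
far med 13.4 slope deg -1.15 n 6
near med -72.0 slope deg 0.20 n 17
```

View pics/w16.png

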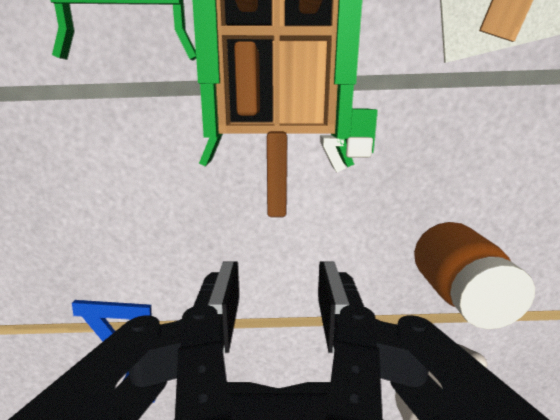

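View pics/sc16.png

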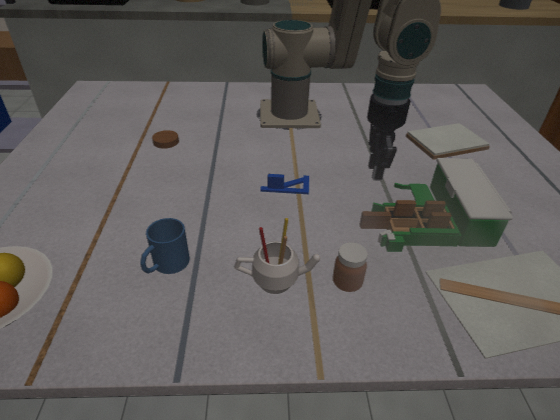

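```bash
python3 -m handwheel '[0.45,-2.6,-3.5,0,0,0,-0.03, 0.45,-2.7,-3.5,0,0,0,-0.03, 0.45,-2.7,-3.5,0,0,0,0, 0.45,-2.7,-3.5,0,0,0,0, 0.45,-2.7,-3.5,0,0,0,0, 0.45,-2.7,-4,-1,0,0,0, 0.45,0,0,0,0,0,0, 0.45,0,0,0,0,0,0]'; cat > sq.py <<'E'
from cell import *
from h import *
import sys
s=sense();Rt=R.from_rotvec(s["tool_rot"]).as_matrix();print(s["eef_pos"],np.degrees(np.arctan2(Rt[1,2],Rt[0,2])))
c=read_camera("wrist");cv2.imwrite(f"pics/{sys.argv[1]}.png",c["frame"]);np.savez(f"{sys.argv[1]}.npz",**c)
P=pts(c);b=mask(c,(105,100,30),(130,255,255))>0
n=np.hypot(P[...,0]-s["eef_pos"][0],P[...,1]-s["eef_pos"][1])<.16
k=b&n&(P[...,2]>.0)&(P[...,2]<.012);print("flat",np.round(rect(P[k][:,:2]),1),k.sum())
k=b&n&(P[...,2]>.041)&(P[...,2]<.07);print("fin",np.round(rect(P[k][:,:2]),1),k.sum(),np.median(P[k][:,2]) if k.any() else 0)
E
python3 sq.py q1
```

```text
time: 33.25
eef_pos: [0.451, -0.0673, 0.1068]
tool_rot: [-1.166, 1.279, -1.273]
ft_force: [0.5, 0.5, -0.6]
opening: 0.0387
[ 0.45095246 -0.06734307  0.10677984] -5.2183681476851005
flat [429.7 -32.9 131.   80.6  84.3] 5555
fin [453.5 -59.8  43.   13.7  84.4] 976 0.04539797736730038
```

View pics/q1.png

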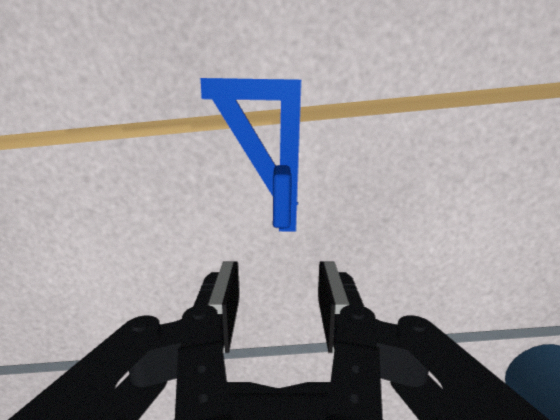

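```bash
python3 -m handwheel '[0.45,0.25,0.73,-3,0,0,-0.008, 0.45,0,0,-3,0,0,0, 0.45,0,0,-3,0,0,0, 0.45,0,0,-2.5,0,0,0, 0.45,0,0,-1.4,0,0,0, 0.45,0,0,0,0,0,0, 0.45,0,0,0,0,0,0]';  python3 -m handwheel '[0,0,0,0,0,0,0, 0,0,0,0,0,0,0, 0,0,0,0,0,0,0, 0,0,0,0,0,0,0, 0,0,0,0,0,0,0]' 50; python3 sq.py q2
```

```text
time: 34.0
eef_pos: [0.456, -0.0591, -0.0205]
tool_rot: [-1.163, 1.279, -1.278]
ft_force: [-0.1, 0.4, -0.5]
opening: 0.0383
time: 34.5
eef_pos: [0.4571, -0.0603, -0.0192]
tool_rot: [-1.159, 1.278, -1.282]
ft_force: [-0.4, 1.1, 6.0]
opening: 0.0132
[ 0.45711048 -0.06025396 -0.01916938] -5.55831909775998
flat [433.3 -11.9  86.9  82.2  84.9] 15883
fin [455.8 -60.4  43.8  14.3  84.7] 3035 0.04540452444566695
```

View pics/q2.png

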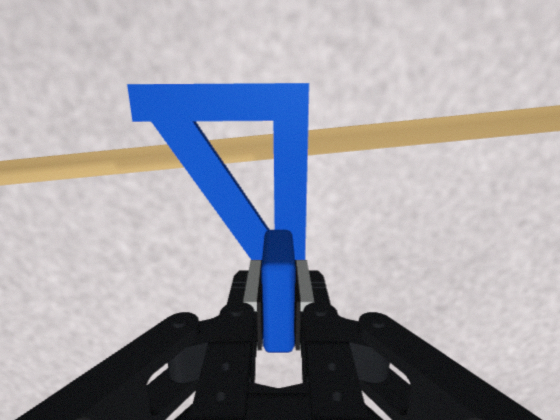

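```bash
python3 -m handwheel '[0,0.3,1,0.1,0,0,0.01, 0,0.6,2.1,0,0,0,0.01, 0,0.6,2.1,0,0,0,0.01, 0,0.6,2.1,0,0,0,0.01, 0,0.6,2.1,0,0,0,0.01, 0,0.6,2.1,0,0,0,0.01, 0,0.6,2.1,0,0,0,0, 0,0.6,2.1,0,0,0,0, 0,0.6,2.1,0,0,0,0, 0,0.6,2.1,0,0,0,0, 0,0,0,0,0,0,0, 0,0,0,0,0,0,0]'; python3 sq.py q3; python3 - <<'E'
from h import *
c=load("q3.npz");P=pts(c);g=mask(c,*GREEN)>0
k=g&(P[...,2]>.008)&(P[...,2]<.019)
for q in comps(k.astype(np.uint8),60): print("g",q.sum(),np.round(rect(P[q][:,:2]),1),np.median(P[q][:,2]))
E
```

```text
time: 35.75
eef_pos: [0.5128, 0.14, -0.0191]
tool_rot: [-1.191, 1.235, -1.234]
ft_force: [0.3, 1.6, 2.7]
opening: 0.013
[ 0.51282207  0.13997247 -0.0191128 ] -2.0272926094998827
flat [486.2 186.7  87.1  82.1  88.2] 15887
fin [512.2 140.   43.4  14.8  89.5] 3036 0.045402581191579264
g 1087 [557.8 230.7  55.8   1.3  88.1] 0.013715434424072592
g 392 [555.  191.5  21.9   0.9  62.3] 0.01370136193836936
```

View pics/q3.png

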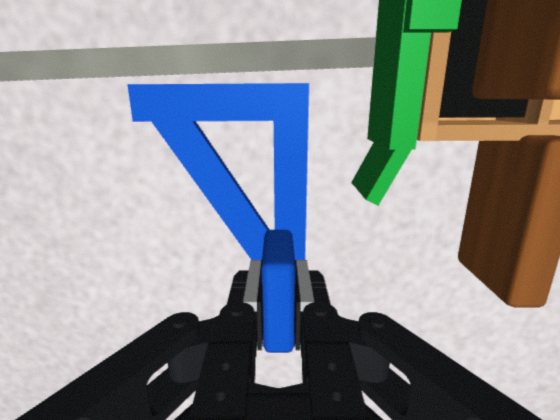

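```bash
python3 -m handwheel '[0,0.25,1,0,0,0,0, 0,0.25,1.2,0,0,0,0, 0,0.04,1.2,0,0,0,0, 0,0.04,1.2,0,0,0,0, 0,0,0,0,0,0,0, 0,0,0,0,0,0,0]'; python3 sq.py q4; python3 - <<'E'
from h import *
c=load("q4.npz");P=pts(c);g=mask(c,*GREEN)>0
for lo,hi in [(.008,.013),(.013,.019)]:
  k=g&(P[...,2]>lo)&(P[...,2]<hi)
  for q in comps(k.astype(np.uint8),60): print("g",q.sum(),np.round(rect(P[q][:,:2]),1),np.median(P[q][:,2]))
E
```

```text
time: 36.4
eef_pos: [0.5185, 0.1862, -0.0191]
tool_rot: [-1.19, 1.237, -1.234]
ft_force: [-0.6, 3.0, 3.9]
opening: 0.0131
[ 0.51848465  0.18624608 -0.01912662] -2.06524322046887
flat [492.1 233.   86.4  82.2  88.3] 15836
fin [517.7 186.3  43.4  14.9  88.4] 3044 0.04540333819889211
g 680 [558.6 254.  102.2   1.   87.9] 0.010504562907402655
g 1766 [448.  285.9  40.9  11.5  70.9] 0.010620300695522267
g 1475 [543.  281.8   9.8  39.5  12.8] 0.0107451800655235
g 152 [554.5 190.4  19.    1.1  62.9] 0.010663347033508293
g 3160 [496.  303.9   4.7  96.1  87.9] 0.014675874008094844
g 901 [558.7 253.4 101.1   1.1  87.9] 0.01609861920698271
g 191 [554.4 190.3  19.8   1.3  62.1] 0.016013806835936232
```

View pics/q4.png

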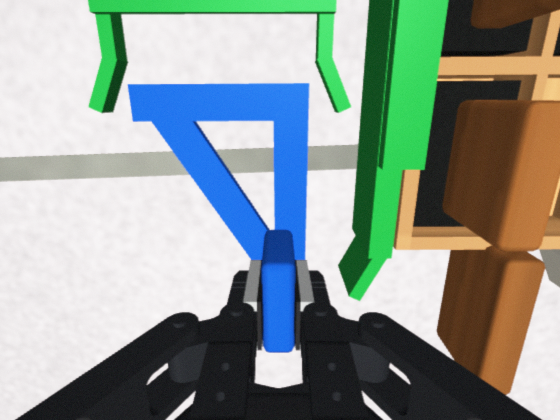

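```bash
python3 - <<'E'
from h import *
c=load("q4.npz");b=mask(c,(105,100,30),(130,255,255))>0;g=mask(c,*GREEN)>0
a=np.radians(-1.95);o=np.array([.4959,.2800])
def f(u,v,h):
    d=ray(c,u,v,h)[:2]-o;return np.round(1e3*np.array([d[0]*np.cos(a)+d[1]*np.sin(a),-d[0]*np.sin(a)+d[1]*np.cos(a)]),1)
for v in (20,30,40,50):
    r=np.where(g[v])[0]; l=r[r<200].max() if (r<200).any() else 0; rr=r[(r>250)].min(); print("rails",v,f(l+.5,v,.011),f(rr-.5,v,.011))
for v in (90,100,110): 
    r=np.where(b[v])[0]; print("sq",v,f(r.min()-.5,v,.006),f(r.max()+.5,v,.006))
rows=np.where(b[:,200:300].any(1))[0];print("sq front",f(220,rows.min()-.5,.006),f(300,rows.min()-.5,.006))
E
```

```text
rails 20 [-38.2  19.8] [40.6 19.7]
rails 30 [-37.9  16.2] [40.7 16.1]
rails 40 [-38.1  12.6] [40.8 12.4]
rails 50 [-38.2   8.9] [41.   8.7]
sq 90 [-41.4  -6.6] [38.5 -6.7]
sq 100 [-41.1 -10.8] [ 38.6 -10.9]
sq 110 [-41.3 -15. ] [ 38.3 -15.2]
sq front [-0.4 -3.5] [34.7 -3.6]
```

```bash
python3 - <<'E'
from h import *
c=load("q4.npz");g=mask(c,*GREEN)>0
a=np.radians(-1.95);o=np.array([.4959,.2800])
def f(u,v,h):
    d=ray(c,u,v,h)[:2]-o;return np.round(1e3*np.array([d[0]*np.cos(a)+d[1]*np.sin(a),-d[0]*np.sin(a)+d[1]*np.cos(a)]),1)
for v in (20,30,40,50):
    r=np.where(g[v])[0]; l=r[r<200].max(); rr=r[(r>250)].min(); print("rails",v,l,rr,f(l+.5,v,0),f(rr-.5,v,0))
E
```

```text
rails 20 120 317 [-42.8  22. ] [41.7 21.8]
rails 30 122 317 [-42.5  18.1] [41.9 18. ]
rails 40 123 317 [-42.7  14.2] [42.  14.1]
rails 50 124 317 [-42.8  10.2] [42.1 10.1]
```

```bash
python3 -m handwheel '[0,0.12,0.6,0,0,0,0, 0,0.04,1,0,0,0,0, 0,0.03,1,0,0,0,0, 0,0.03,1,0,0,0,0, 0,0.03,1,0,0,0,0, 0,0.03,1,0,0,0,0, 0,0,0,0,0,0,0, 0,0,0,0,0,0,0]'; python3 sq.py q5
```

```text
time: 37.25
eef_pos: [0.5215, 0.241, -0.0192]
tool_rot: [-1.191, 1.236, -1.236]
ft_force: [0.3, 0.8, 5.7]
opening: 0.0131
[ 0.52149225  0.24102131 -0.01915582] -2.1203440915393923
flat [504.7 272.1  56.1  61.7  88.5] 6687
fin [520.4 241.1  43.6  14.8  87.2] 3038 0.04537591369911294
```

View pics/q5.png

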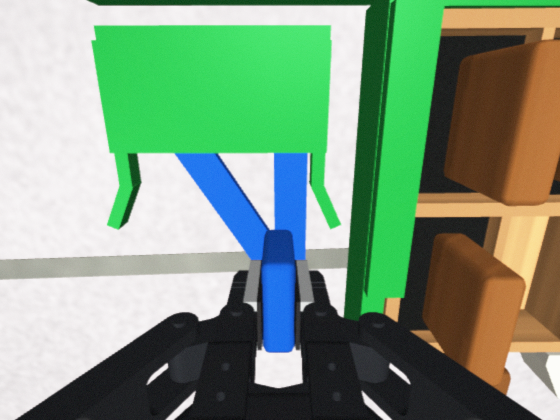

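```bash
python3 -m handwheel '[0,0.02,0.6,0,0,0,0, 0,0.02,0.5,0,0,0,0, 0,0,0,0,0,0,0, 0,0,0,0,0,0,0]'; python3 -m handwheel '[0,0.01,0.3,0,0,0,0, 0,0,0,0,0,0,0, 0,0,0,0,0,0,0]';python3 -m handwheel '[0,0,0.2,0,0,0,0, 0,0,0,0,0,0,0, 0,0,0,0,0,0,0]'
```

```text
time: 37.7
eef_pos: [0.5217, 0.2508, -0.0191]
tool_rot: [-1.192, 1.236, -1.239]
ft_force: [-0.1, -2.3, 6.8]
opening: 0.0134
time: 38.0
eef_pos: [0.5217, 0.2531, -0.0192]
tool_rot: [-1.193, 1.235, -1.24]
ft_force: [0.6, -4.3, 7.5]
opening: 0.013
time: 38.3
eef_pos: [0.5218, 0.2549, -0.0191]
tool_rot: [-1.193, 1.235, -1.24]
ft_force: [-0.1, -5.2, 6.0]
opening: 0.013
```

```bash
python3 -m handwheel '[0,0,0.2,0,0,0,0, 0,0,0,0,0,0,0, 0,0,0,0,0,0,0]'; python3 -m handwheel '[0,0,0.2,0,0,0,0, 0,0,0,0,0,0,0, 0,0,0,0,0,0,0]';python3 -m handwheel '[0,0,0.2,0,0,0,0, 0,0,0,0,0,0,0, 0,0,0,0,0,0,0]'; python3 sq.py q6
```

```text
time: 38.6
eef_pos: [0.5218, 0.2567, -0.0192]
tool_rot: [-1.194, 1.235, -1.241]
ft_force: [-0.5, -5.5, 7.0]
opening: 0.0131
time: 38.9
eef_pos: [0.5217, 0.2565, -0.0191]
tool_rot: [-1.196, 1.234, -1.245]
ft_force: [-0.3, -11.6, 9.6]
opening: 0.0129
time: 39.2
eef_pos: [0.5216, 0.2564, -0.0189]
tool_rot: [-1.199, 1.232, -1.249]
ft_force: [0.0, -16.3, 12.3]
opening: 0.0134
[ 0.52162979  0.25637058 -0.01890238] -2.319891598259062
flat [509.9 279.3  39.6  51.4  88.5] 4074
fin [520.6 257.2  43.4  14.4  88.2] 3023 0.04566479277454439
```

View pics/q6.png

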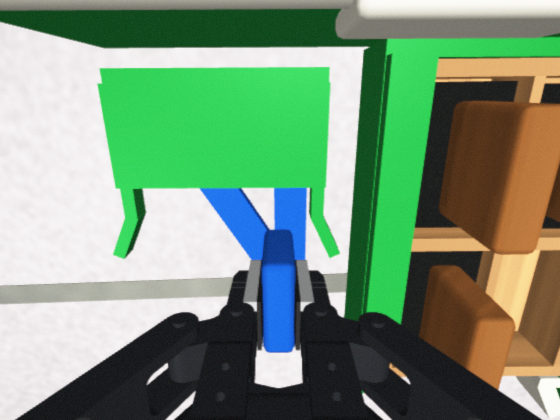

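```bash
python3 -m handwheel '[0,0,-0.3,0,0,0,0, 0,0,0,0,0,0,0, 0.3,0,0,0,0,0,0, 0.3,0,0,0,0,0,0, 0.3,0,0,0,0,0,0, 0.3,0,0,0,0,0,0, 0.3,0,0,2,0,0,0, 0.3,0,0,4,0,0,0, 0.3,0,-1,4,0,0,0, 0.3,0,-3,4,0,0,0, 0.3,0,-4,0,0,0,0, 0.3,0,0,0,0,0,0]'; python3 -m handwheel '[0.3,3,-4,2,0,0,0, 0.3,3,-4,2,0,0,0, 0.3,0,0,0,0,0,0, 0.3,0,0,0,0,0,0]'; python3 sq.py q7; python3 - <<'E'
from h import *
from cell import *
c=load("q7.npz");P=pts(c)
b=mask(c,(105,100,30),(130,255,255))>0
bx=(P[...,0]>.4)&(P[...,0]<.58)&(P[...,1]>.15)&(P[...,1]<.4)
k=b&bx&(P[...,2]>.041);print("fin",np.round(rect(P[k][:,:2]),1),k.sum(),np.median(P[k][:,2]))
w=mask(c,*WOOD)>0
for lo,hi in [(.06,.075)]:
  k=w&(P[...,2]>lo)&(P[...,2]<hi)
  for q in comps(k.astype(np.uint8),60): print("stampfin",q.sum(),np.round(rect(P[q][:,:2]),1),np.percentile(P[q][:,2],[50,90]))
s=read_camera("scene");cv2.imwrite("pics/sc17.png",s["frame"])
E
python3 tray.py q7.npz .618 .276 -1.95
```

```text
time: 40.45
eef_pos: [0.5226, 0.1772, 0.1224]
tool_rot: [-1.188, 1.236, -1.241]
ft_force: [-0.5, 0.2, -0.9]
opening: 0.0255
time: 40.85
eef_pos: [0.5777, 0.1055, 0.1574]
tool_rot: [-1.191, 1.238, -1.237]
ft_force: [-0.7, 0.1, 0.2]
opening: 0.0254
[0.57766576 0.10547744 0.15737613] -2.2081939271255013
flat [527.1 235.1  34.2  39.4  24.4] 681
fin [520.8 245.8  23.2  14.4  88.9] 553 0.045385163453904684
fin [520.9 248.4  28.3  14.4  88.1] 738 0.04538592175664377
stampfin 1010 [595.9 237.   34.5  13.7  88.2] [0.06748573 0.06849953]
stampfin 471 [765.   88.7  56.8  28.1  63.6] [0.06221003 0.06523659]
stampfin 80 [793.5 -59.5   7.6   4.6  48.3] [0.06941162 0.0736819 ]
2125
left med -46.0 slope deg -0.85 n 6
right med 45.3 slope deg -3.58 n 8
far med -55.6 slope deg -10.43 n 4
near med -71.9 slope deg 0.44 n 14
```

View pics/q7.png

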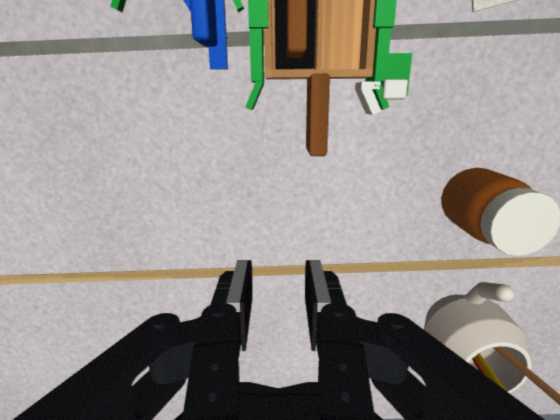

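View pics/sc17.png

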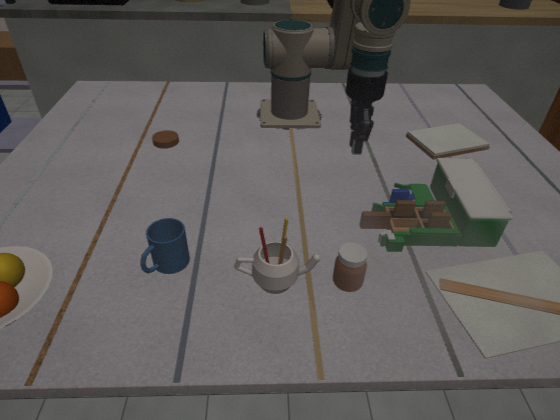

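```bash
python3 -m handwheel '[0.3,-1,4,2,0,0,0, 0.3,0,4,2,0,0,0, 0.3,0,2,0,0,0,0, 0.3,0,0,0,0,0,0, 0.3,0,0,0,0,0,0]'; python3 - <<'E'
from h import *
from cell import *
c=read_camera("wrist");np.savez("q8.npz",**c);cv2.imwrite("pics/q8.png",c["frame"]);P=pts(c)
a=np.radians(-1.95)
def cad(q,o): d=q[:,:2]-o; return np.stack([d[:,0]*np.cos(a)+d[:,1]*np.sin(a),-d[:,0]*np.sin(a)+d[:,1]*np.cos(a)],-1)
b=mask(c,(105,100,30),(130,255,255))>0
bx=(P[...,0]>.4)&(P[...,0]<.58)&(P[...,1]>.15)&(P[...,1]<.4)
k=b&bx&(P[...,2]>.041);q=P[k];print("fin",np.round(rect(q[:,:2]),1),np.round(np.percentile(cad(q,[.4959,.28]),[1,99],axis=0)*1e3,1).tolist())
k=b&bx&(P[...,2]<.01);q=P[k];print("flat",np.round(np.percentile(cad(q,[.4959,.28]),[.5,99.5],axis=0)*1e3,1).tolist(),np.median(q[:,2]))
g=(mask(c,*GREEN)>0)&(P[...,2]>.0125)&(P[...,2]<.018)&(P[...,0]<.555);q=P[g];print("roof",np.round(np.percentile(cad(q,[.4959,.28]),[1,99],axis=0)*1e3,1).tolist())
w=mask(c,*WOOD)>0
k=w&(P[...,2]>.06)&(P[...,2]<.075)
for q in comps(k.astype(np.uint8),60): print("stampfin",q.sum(),np.round(rect(P[q][:,:2]),1),np.percentile(P[q][:,2],[50,90]))
E
python3 tray.py q8.npz .618 .276 -1.95
```

```text
time: 41.45
eef_pos: [0.5655, 0.2066, 0.1965]
tool_rot: [-1.195, 1.236, -1.234]
ft_force: [-0.4, -0.0, -0.2]
opening: 0.0261
fin [532.  270.4  74.9  33.3  52.8] [[19.3, -43.9], [71.6, 12.6]]
flat [[-10.4, -61.8], [39.9, 21.1]] 0.0057510226580021456
roof [[-47.0, 22.8], [47.5, 81.2]]
stampfin 936 [597.7 313.2  45.7  14.   88.2] [0.06744252 0.06855506]
stampfin 978 [641.3 310.9  45.7  14.3  88.4] [0.06738414 0.06857799]
stampfin 740 [596.2 243.4  45.   14.1  88.5] [0.06731134 0.06841501]
stampfin 344 [768.7  91.9  55.7  30.   44.9] [0.0625153  0.06564418]
3799
left med -41.6 slope deg -0.32 n 16
right med 42.9 slope deg -1.11 n 21
far med 73.5 slope deg -0.02 n 17
near med -71.1 slope deg 1.06 n 15
```

View pics/q8.png

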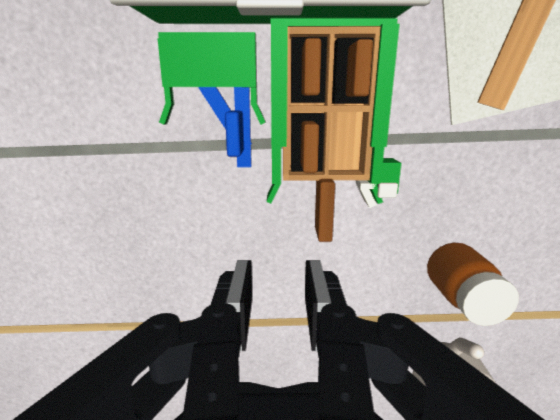

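```bash
python3 - <<'E'
from h import *
c=load("q8.npz");P=pts(c);a=np.radians(-1.95)
d=P[...,:2]-[.618,.276];X=d[...,0]*np.cos(a)+d[...,1]*np.sin(a);Y=-d[...,0]*np.sin(a)+d[...,1]*np.cos(a)
h=hsv(c);k=(h[...,1]<60)&(h[...,2]>150)&(P[...,2]>.02)&(P[...,2]<.034)&(abs(X-.05)<.02)&(Y>-.11)&(Y<-.07)
print(k.sum(),np.percentile(X[k],[1,50,99])*1e3,np.percentile(Y[k],[1,99])*1e3,np.median(P[k][:,2]))
E
```

```text
253 [37.6535106  46.4954005  61.50013052] [-102.42703666  -75.1047286 ] 0.029671863814540202
```

The tooth's inner edge reads x = 37.7 mm with its back at y = -75, so the catch is fully out. Handing in.

```bash
python3 -c "
from cell import *
print(hand_in())"
```

```text
the job is handed in; nothing more can be done
None
```

The job is done and handed in at about 41.5 s of robot time. Three stamps were on the table. I put one in each of three wells of the wooden box, slid the box by its handle into the bay until the catch clicked out, then slid the set square short leg first into the sleeve to its stop.

**Last checks before handing in:**
- **Stamps:** all three grips have their tops about 68 mm above the table, which is what a stamp standing on the well floor should give.
- **Box:** its rear edge read about 71–72 mm behind the bay's centre and the catch tooth read x ≈ 38 mm with its back at y ≈ -75 mm. The catch is sprung out behind the box. The handle push rose to about 19 N at the stop.
- **Set square:** it met a hard stop at about 16 N. Its rear edge then read y ≈ -62 mm, about 2 mm past nominal home after the measurement offset, which is the stop.
- **Bystanders:** the teapot, mug and jar looked unmoved in the pictures. I did not measure their positions afterwards.

**Disagreements and faults:**
- **TCP offset:** the reported TCP lies about 40 mm beyond the fingertips seen in two cameras. My first two attempts at the first stamp closed above it without moving it. I allowed for the offset from then on.
- **Last depth fits:** the final box-side fits and the set square's fin fit were unreliable, because the lips and the blue stamp-well shadows mixed into them. I relied on the other measurements above instead.

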